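Zero the light meter with a probe

ROBOT

A 6-joint arm with a two-finger parallel gripper is mounted at the origin on the work surface. World frame = base frame: x ahead of the robot, y to its left, z up, the work surface at z = 0. Lengths are in m, angles in rad, forces in N, time in s.
With the tool pointing down it reaches from about 0.35 to 0.725 m from the base axis. Payload 4.3 kg.
Tool frame: the origin (TCP) lies midway between the tips of the shut fingers; the grasp point (between the pads) lies 19 mm behind it; z points along the fingers, y is the line along which they close (so a half turn about z gives the same grasp; the last joint's range is limited). The gripper opens to 85 mm and grips with 20 to 120 N. Pads are 22 mm wide; open, the fingers measure 114 mm over their backs; the gripper's body (76 mm by 85 mm) begins 54 mm behind the grasp point. The pads swing forward as they close: fully open they stand 13 mm farther back than shut.
Start: joints at [-1.434, 0.377, 0.081, 1.274, 0, 1.46], TCP at [0.14, -0.558, 0.231] pointing down, gripper open.
Joint ranges: [-2.72, 2.72], [-0.84, 1.66], [-1.02, 1.22], [-1.77, 2.12], [-1.37, 1.28], [-3.14, 3.14]. Speed limits (rad/s): [2.57, 2.57, 3.14, 3.14, 3.14, 3.14].

INTERFACE

Orientations are given as a 3x3 rotation matrix whose columns are the frame's x, y, z axes.
In Python, from plant import env, capture, workorder gives the robot as it stands.
- The arm moves only by the shell command python3 -m handwheel 'ROWS'. ROWS is JSON, a list that holds one entry, the list of rows, each a list of 7 numbers: the turn, a rotation vector about the tool's x, y, z in rad, then the shift along the tool's x, y, z in units of 40 mm (1.0 is 40 mm), then the closure, from 0 (fully open) to 1 (shut). A call has 1 to 5 rows; each row shifts and turns the commanded pose from where the row before left it, along the tool's axes as they then stand; what a row does not reach is not made up. A row lasts 1/10 s, in which the tool goes at most 50 mm and 8.59 degrees, less where a joint would pass 70% of its speed; a pose out of reach is approached as far as the arm can. A call is refused whole if a number of a shift passes 1 or a number of a turn 0.15, either way. A call with a gripper value outside its range is refused whole. The fingers move at their own pace and stop on an object; the grip force is fixed at half the most. Time passes only in rows, so rows that do not move let the fingers close. It gives the time, the measured TCP pose, the force and the opening at its end, in the units of the state.
- env.get_state(): the state, without advancing time (a new reading comes with each control period).
- capture(name): name is "scene" or "top"; returns a dict with "pixels" (400x640x3 uint8, blue, green, red), "fx", "fy", "cx", "cy" (pixels), "dist_coeffs" ([k1, k2, p1, p2, k3] as OpenCV has them; the pictures are not rectified), "R" (3x3) and "t" (3): a world point X has camera coordinates R X + t. Camera axes: x right, y down, z forward; pixel columns grow to the right and rows downward; lengths in m; the calibration is good to about 2 mm. A picture is of the moment at which its call begins. There is no depth.
- workorder.close_job(): hands the job in, once; it reports no verdict.
The state is a dict: "time_s": time; "joint_pos": joint angles; "dq": joint speeds; "joint_efforts": joint torques, N m; "tool_pos": TCP position; "tcp_rot": TCP orientation; "contact_force": force on the tool from outside, world axes, zero at the start; "moment": the same for the moment, N m; "width": finger opening in m.
Only numpy, scipy, OpenCV 4.12 (cv2) and the standard library are available. Lean on these libraries where they do the work, as an engineer would, in place of code of your own. Each camera call takes 0.05 s, during which the arm holds its last target. There are 200 camera calls.

TASK

First lift the orange dust cap off the light meter and set it upright in the blue dish. The blue-handled probe stands tip-up in the clear rack: lay it in the two-notch rest and let go, then take it again so that its tip can point down, push the red button at the bottom of the meter's collar all the way in with the tip and keep it in for half a second. Finally lay the probe back in the rest, let everything go, set things down rather than drop them, and leave the other things standing where they are.

Things in the scene. Friction and masses are not known exactly. Their poses are not given: they have to be found in the camera images.
- probe: Blue-handled steel probe, white bands, 150 mm long, 30 g, in one of the rack's cradles, tip up at 45 degrees. Origin on its axis at the centre of mass; +x runs along it to the tip at +95 mm. Handle 12 mm diameter from x = -55 (tail) to +50 mm, 10 mm taper, then a 6 mm shank with a round end.
- probe_tip (a point): The very end of the probe's tip.
- spare: Bystander: a probe of the same shape with a yellow handle and black bands, in the other cradle; same origin and axes. Leave it.
- rack: Fixed clear rack, 130 x 130 mm, base 6 mm thick, side walls to 42 mm. Origin at table height. Two cradles at its y = +32, -32 mm; a probe in one points along rack +x and up 45 degrees, its origin at (-21, +/-32, 69) mm. Channels open at the top (walls to 5 mm over the axis) hold it 0-26 and 93-103 mm from the tail; between, it is free. It lifts straight up or square to its axis.
- meter: Fixed white light meter. Origin at table height below the button. Body x = -50 to +70, y = -55 to +55 mm; deck 42 mm high; a display block at x = +46 to +70 mm is 82 mm high. A grey collar on the deck, 24 mm outside diameter, rim at 50 mm, surrounds the bore, 14 mm wide.
- meter_mouth (a point): Centre of the collar's rim, the mouth of the vertical bore. z up. The red button's face, 10 mm wide, lies 14 mm below this point.
- zero (a joint): Red spring button: 0 when up, 0.004 m when fully in (downwards); about 1 N to start and 4.7 N fully in; springs back when let go.
- cap: Loose orange dust cap over the collar, 30 g. Origin at the centre of its underside, z up. Hollow skirt 34 mm diameter, 14 mm high (10 mm deep, 29 mm bore), and a round knob on top, 16 mm diameter, from 14 to 34 mm above the origin. Rests on the meter's deck; lifts straight off.
- rest: Fixed aluminium rest, base 110 x 60 mm and 6 mm thick. Two posts at x = +35 and -35 mm, 6 mm thick along x, carry 90 degree V notches, open upwards (V bottom 36 mm high, arms to 50 mm high, 14 mm either side). A probe laid in both notches lies along the rest's x, either way round.
- rest_seat (a point): Midpoint between the two notches, at the height of a laid probe's axis (44.5 mm above the table). The probe's origin belongs here. Axes as the rest's.
- dish: Fixed round blue dish, 54 mm outside, 46 mm inside diameter, rim 11 mm high. Origin at table height.
- dish_in (a point): Centre of the dish's inner floor, 4 mm above the table; the cap's underside belongs here.
- dropper: Bystander: loose white dropper bottle, 32 mm diameter, 85 mm high, origin under its centre; it and the dish swap places between runs.
- canister: Bystander: loose steel canister, 72 mm diameter at the foot, 90 mm high, origin under its centre.
- amber: Bystander: loose amber bottle, 44 mm diameter, 85 mm high, origin under its centre.
- dappen: Bystander: small loose green glass cup, 36 mm diameter, 22 mm high, origin under its centre.
- syringe: Bystander: small loose syringe lying flat, 100 mm long, 16 mm thick; origin at table height under its barrel, x along it.
- paste: Bystander: small loose white jar with a red lid, 30 mm diameter, 45 mm high, origin under its centre.
- mixcup: Bystander: small loose steel cup, 32 mm diameter, 35 mm high, origin under its centre.
Things that resemble listed ones, but are neither listed nor needed, are in the scene too. What is shaped like the cap but purple is not meant.

How it is judged:
On the way, in this order (a step that is already met when the one before it is completed fails the run):
1. the cap stands in the dish, let go (horizontal distance between cap and dish_in below 0.01 m and z of cap in the frame of dish_in below 0.004 m and angle between cap's own z axis and vertical below 0.12 rad and contact force between the fingers and cap below 0.1 N and linear speed of cap below 0.03 m/s), for 0.2 s.
2. the probe lies in both notches of the rest, let go (horizontal distance between probe and rest_seat below 0.025 m and z of probe in the frame of rest_seat between -0.008 and 0.008 m and y of probe in the frame of rest_seat between -0.008 and 0.008 m and angle between the x axis of probe and the x axis of rest, either way round below 0.15 rad and contact force between the fingers and probe below 0.1 N and linear speed of probe below 0.03 m/s), for 0.2 s.
3. the probe pushes the button in (3 mm or more of its 4 mm) (value of joint zero above 0.003 m and contact force between probe and zero above 1 N), for 0.3 s.
At the end, for the whole second after the job is handed in: Cap upright (0.12 rad) on the dish floor, within 10 mm of its centre; probe in both notches of the rest, its origin within 25 mm of the seat (8 mm across and in height), parallel to the rest within 0.15 rad; both let go and still (30 mm/s); button up (under 1 mm) (all of step 1 and all of step 2 and value of joint zero below 0.001 m); the robot touches nothing.
It fails at once if a bystander is shifted by more than 30 mm or knocked over (distance of any of spare, dropper, canister, amber, dappen, syringe, paste, mixcup from where it was at the start of the episode above 0.03 m or angle between any of dropper, canister, amber, dappen, paste, mixcup's own z axis and vertical above 0.5 rad).
It fails at once if the button is pushed by the fingers (contact force between the fingers and zero above 0.5 N).
It fails at once if the cap or the probe is dropped (falls free faster than 0.65 m/s, about 20 mm) ((linear speed of cap above 0.65 m/s and contact force between the fingers and cap below 0.05 N) or (linear speed of probe above 0.65 m/s and contact force between the fingers and probe below 0.05 N)).
It also fails if it takes over 64 s, if anything falls off the work surface, if the arm or the gripper's body presses on something with over 40 N, if the wrist force passes 120 N, or if a joint passes its speed limit or range.

## Working session

There is one attempt and no reset: what is moved stays moved. The work goes in short steps, Python scripts to look and compute and a shell command to move; the robot and the scene stay as the last step left them, time stands still between calls to the robot, and variables do not carry over. Pictures are saved under pics/ and viewed, on a budget of 10 in all, crops included, one or two more only if the job needs it, and the job is handed in when it is done.

```bash
ls; mkdir -p pics; python3 - <<'E'
from plant import env,capture
import cv2,json
s=env.get_state(); print({k:s[k] for k in('time_s','tool_pos','tcp_rot','width')})
for n in('scene','top'):
    c=capture(n); cv2.imwrite(f'pics/{n}0.png',c['pixels'])
    print(n,{k:c[k] for k in c if k!='pixels'})
E
```

```text
pics
{'time_s': 0.0, 'tool_pos': array([ 0.14038763, -0.55691338,  0.23037098]), 'tcp_rot': array([[ 9.69695884e-01,  2.44314995e-01, -2.76684607e-04],
       [ 2.44315049e-01, -9.69693811e-01,  2.01714700e-03],
       [ 2.24519909e-04, -2.02361736e-03, -9.99997927e-01]]), 'width': 0.08553629178428639}
scene {'fx': 429.2070904819201, 'fy': 429.2070904819201, 'cx': 318.3932044195222, 'cy': 193.82696449931416, 'dist_coeffs': array([0.02348201, 0.        , 0.        , 0.        , 0.        ]), 'R': array([[-0.30959035,  0.95080234, -0.0113454 ],
       [ 0.5316101 ,  0.16318002, -0.83112152],
       [-0.78838095, -0.26333854, -0.55597509]]), 't': array([ 0.14710447, -0.2148926 ,  1.43260548])}
top {'fx': 505.03298599150577, 'fy': 505.03298599150577, 'cx': 314.87522701309086, 'cy': 201.54010014836837, 'dist_coeffs': array([0.03102334, 0.        , 0.        , 0.        , 0.        ]), 'R': array([[ 0.07327869, -0.99728688,  0.00700808],
       [-0.97285072, -0.0730264 , -0.21961015],
       [ 0.21952609,  0.00927493, -0.97556254]]), 't': array([-0.02016085,  0.57464497,  1.34604706])}
```

View pics/scene0.png

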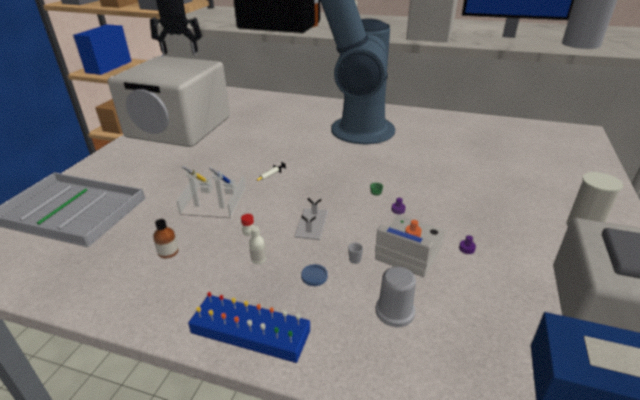

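View pics/top0.png

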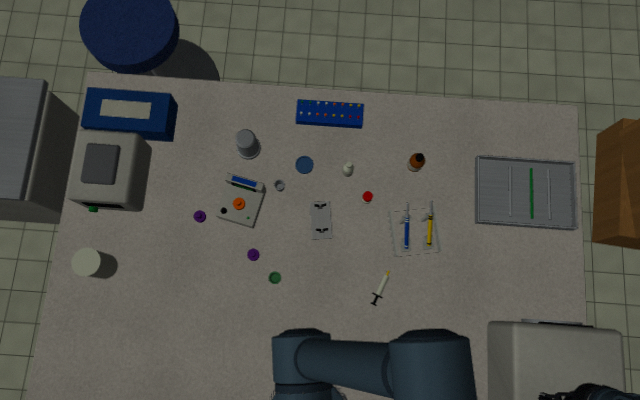

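The top view shows the orange cap on the meter at (239,203), with purple lookalikes at (200,216) and (253,254). The dish is at (304,164), the rest at (320,219), the blue probe at (407,232) and the yellow spare at (430,227). The scene view agrees: cap (413,228), dish (314,275), rest (311,218), probe (222,180). Next I'll take an enlarged crop to confirm, along with measurements.

```bash
cat > h.py <<'E'
import numpy as np,cv2
from plant import env,capture
def ray(c,uv):
    K=np.array([[c['fx'],0,c['cx']],[0,c['fy'],c['cy']],[0,0,1.]])
    p=cv2.undistortPoints(np.array(uv,float).reshape(-1,1,2),K,c['dist_coeffs']).reshape(-1,2)
    d=np.c_[p,np.ones(len(p))]@c['R']; o=-c['R'].T@c['t']; return o,d
def onplane(c,uv,z):
    o,d=ray(c,uv); return o+d*((z-o[2])/d[:,2])[:,None]
def proj(c,X):
    K=np.array([[c['fx'],0,c['cx']],[0,c['fy'],c['cy']],[0,0,1.]])
    return cv2.projectPoints(np.array(X,float).reshape(-1,1,3),cv2.Rodrigues(c['R'])[0],c['t'],K,c['dist_coeffs'])[0].reshape(-1,2)
def tri(c1,u1,c2,u2):
    o1,d1=ray(c1,u1);o2,d2=ray(c2,u2);out=[]
    for a,b in zip(d1,d2):
        s=np.linalg.lstsq(np.c_[a,-b],o2-o1,rcond=None)[0]; p,q=o1+s[0]*a,o2+s[1]*b
        out.append(np.r_[(p+q)/2,np.linalg.norm(p-q)])
    return np.array(out)
def blobs(c,lo,hi,roi,minA=6):
    x0,y0,x1,y1=roi; h=cv2.cvtColor(c['pixels'],cv2.COLOR_BGR2HSV)[y0:y1,x0:x1]
    m=cv2.inRange(h,np.array(lo),np.array(hi)); n,l,s,ce=cv2.connectedComponentsWithStats(m)
    return [(s[i,4],s[i,:4]+[x0,y0,0,0],ce[i]+[x0,y0],np.argwhere(l==i)[:,::-1]+[x0,y0]) for i in range(1,n) if s[i,4]>=minA]
E
python3 - <<'E'
from h import *
np.set_printoptions(precision=4,suppress=True)
T=capture('top');S=capture('scene')
rois={'T':[180,120,470,320],'S':[160,150,500,330]}
for n,c in(('T',T),('S',S)):
  for nm,lo,hi in(('orange',(3,150,90),(14,255,255)),('blue',(98,120,40),(125,255,255)),('yellow',(18,120,80),(32,255,255)),('red',(170,120,60),(180,255,255)),('green',(50,80,30),(85,255,255)),('purple',(126,80,30),(160,255,255))):
    for a,b,ce,p in blobs(c,lo,hi,rois[n]): print(n,nm,a,b,ce.round(1))
a=cv2.resize(T['pixels'][130:265,190:450],None,fx=3,fy=3,interpolation=cv2.INTER_CUBIC)[:300*2]
cv2.imwrite('pics/topcrop.png',a)
s1=cv2.resize(S['pixels'][155:225,170:260],None,fx=4.4,fy=4.4,interpolation=cv2.INTER_CUBIC)
s2=cv2.resize(S['pixels'][185:275,370:485],None,fx=3.4,fy=3.4,interpolation=cv2.INTER_CUBIC)
s3=cv2.resize(S['pixels'][190:290,285:365],None,fx=3,fy=3,interpolation=cv2.INTER_CUBIC)
W=np.zeros((600,800,3),np.uint8);W[:s1.shape[0],:s1.shape[1]]=s1;W[:s2.shape[0],400:400+s2.shape[1]]=s2;W[310:310+290,:s3.shape[1]]=s3[:290]
cv2.imwrite('pics/scenecrop.png',W)
E
```

```text
T orange 98 [233 198  12  11] [238.1 202.9]
T blue 418 [296 120  67   9] [332.8 122.8]
T blue 232 [296 156  17  18] [304.  164.4]
T blue 121 [232 176  25  11] [243.7 180.9]
T blue 86 [405 222   4  24] [406.4 232.6]
T blue 6 [405 247   3   2] [406.  247.5]
T yellow 94 [427 219   5  24] [429.1 230.9]
T yellow 11 [386 271   4   5] [387.3 272.6]
T green 23 [235 185  17   6] [243.3 187.4]
T green 113 [269 272  12  12] [274.4 277.4]
T purple 106 [194 210  12  12] [199.3 215.8]
T purple 111 [248 249  11  12] [252.9 254.3]
S orange 136 [406 220  15  16] [413.8 228.4]
S orange 155 [160 228  14  15] [166.2 234.8]
S orange 9 [257 305   3   4] [258.3 306.4]
S orange 10 [270 308   3   4] [271.2 309.5]
S orange 11 [222 314   3   4] [223.1 315.4]
S orange 10 [235 317   3   4] [236.  318.8]
S blue 17 [223 177   6   5] [225.5 179.1]
S blue 98 [388 229  33  13] [404.7 234.7]
S blue 2309 [189 296 121  34] [241.6 317.5]
S yellow 33 [197 174   8   7] [200.3 177.2]
S yellow 9 [258 177   4   3] [259.6 178.1]
S yellow 12 [232 298   3   4] [233.  299.5]
S yellow 13 [244 301   4   5] [245.8 302.8]
S yellow 12 [197 307   3   4] [198.  308.5]
S yellow 12 [209 311   4   4] [210.5 312.3]
S green 93 [371 184  11  10] [376.  188.3]
S green 6 [275 328   3   2] [276.  328.5]
S purple 133 [392 198  13  15] [398.2 206.2]
S purple 187 [460 236  15  17] [467.4 245.1]
S purple 6 [234 316   5   2] [236.3 316.3]
```

View pics/topcrop.png

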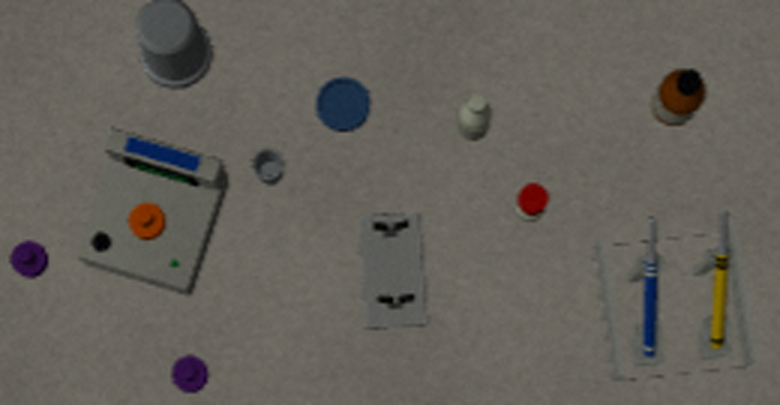

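View pics/scenecrop.png

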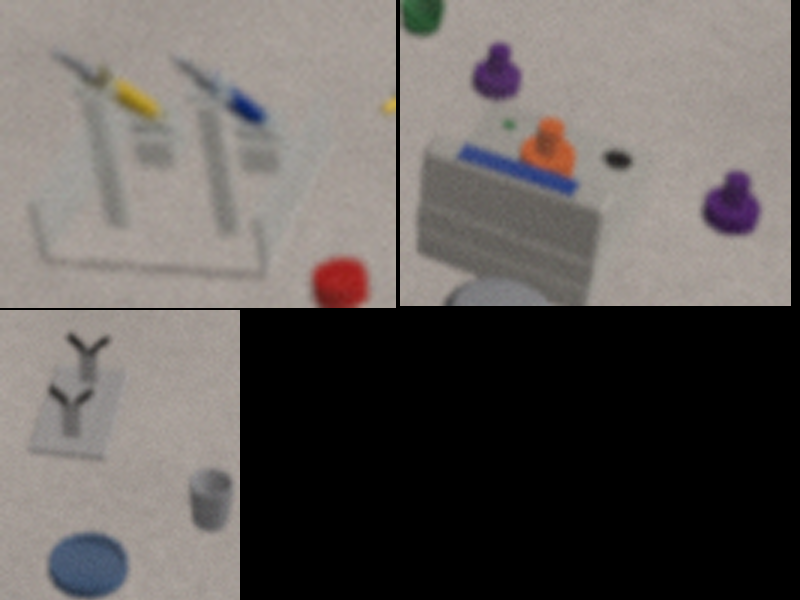

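The crops confirm a single orange cap on the meter, crop (147,221) = full (239,204); the purple ones stand on the table. The blue, white-banded probe is the left one, with its tail at crop (649,356) and tip at (654,217). The rest has base corners (360,213)–(426,327) and notches at (392,227) and (396,301). Now to turn these into positions.

```bash
python3 - <<'E'
from h import *
np.set_printoptions(precision=4,suppress=True)
T=capture('top');S=capture('scene')
f=lambda l:[(190+x/3-.33,130+y/3-.33) for x,y in l]
g=lambda l:[(170+x/4.4-.4,155+y/4.4-.4) for x,y in l]
k=lambda l:[(285+x/3-.33,190+(y-310)/3-.33) for x,y in l]
print('cap z56',onplane(T,[(238.1,202.9)],.058), onplane(T,f([(150,218)]),.076))
print('cap scene',onplane(S,[(413.8,228.4)],.06))
print('rest base',onplane(T,f([(360,213),(420,212),(426,325),(366,329)]),.006))
print('rest base mean',onplane(T,f([(360,213),(420,212),(426,325),(366,329)]),.006).mean(0))
print('notch',onplane(T,f([(391,227),(396,301)]),.045),'scene',onplane(S,k([(70,405),(88,352)]),.036))
print('dish rim',onplane(T,[(304,164.4)],.011),'S',onplane(S,k([(88,562)]),.011))
print('tip',onplane(T,f([(654,217)]),.136),'tail',onplane(T,f([(649,356)]),.030))
print('tip tri',tri(T,f([(654,217),(722,212)]),S,g([(175,57),(55,50)])))
B=[b for b in blobs(T,(98,120,40),(125,255,255),[395,210,415,260],40)][0][3]
l=cv2.fitLine(B.astype(np.float32),cv2.DIST_L2,0,.01,.01).ravel();print('line',l)
print('rack corners z6',onplane(T,f([(602,244),(728,236),(748,366),(616,380)]),.003))
print('z42',onplane(T,f([(602,244),(728,236),(748,366),(616,380)]),.042))
print('meter deck low corners',onplane(T,f([(82,259),(189,293)]),.042),'block top corners',onplane(T,f([(113,128),(225,160)]),.082))
for n,p,z in(('amber',(684,82),.085),('dropper',(475,110),.06),('paste',(533,199),.045),('mix',(268,165),.035),('can',(165,25),.09),('dappen',((274.4-190)*3,(277.4-130)*3),.02)): print(n,onplane(T,f([p]),z))
print('syr',onplane(T,[(388,272),(375,303)],.008))
E
```

```text
cap z56 [[0.5559 0.2364 0.058 ]] [[0.5541 0.2293 0.076 ]]
cap scene [[0.5606 0.2374 0.06  ]]
rest base [[ 0.5891  0.0383  0.006 ]
 [ 0.5944 -0.0197  0.006 ]
 [ 0.4845 -0.0328  0.006 ]
 [ 0.4764  0.024   0.006 ]]
rest base mean [0.5361 0.0025 0.006 ]
notch [[ 0.5689  0.0074  0.045 ]
 [ 0.4989 -0.0023  0.045 ]] scene [[ 0.5736  0.0081  0.036 ]
 [ 0.5046 -0.0009  0.036 ]]
dish rim [[0.696  0.0631 0.011 ]] S [[0.7012 0.0645 0.011 ]]
tip [[ 0.5755 -0.2232  0.136 ]] tail [[ 0.4673 -0.2417  0.03  ]]
tip tri [[ 0.5752 -0.2228  0.1364  0.0007]
 [ 0.5854 -0.2843  0.1354  0.003 ]]
line [  0.0254  -0.9997 406.3605 232.5814]
rack corners z6 [[ 0.5766 -0.1976  0.003 ]
 [ 0.5936 -0.3189  0.003 ]
 [ 0.4687 -0.3406  0.003 ]
 [ 0.4459 -0.2161  0.003 ]]
z42 [[ 0.5681 -0.192   0.042 ]
 [ 0.5847 -0.31    0.042 ]
 [ 0.4631 -0.3311  0.042 ]
 [ 0.441  -0.21    0.042 ]]
meter deck low corners [[0.5173 0.294  0.042 ]
 [0.4926 0.1909 0.042 ]] block top corners [[0.6354 0.2715 0.082 ]
 [0.6127 0.1651 0.082 ]]
amber [[ 0.7191 -0.2559  0.085 ]]
dropper [[ 0.6849 -0.064   0.06  ]]
paste [[ 0.606  -0.1247  0.045 ]]
mix [[0.6229 0.129  0.035 ]]
can [[0.7366 0.2326 0.09  ]]
dappen [[0.361  0.1203 0.02  ]]
syr [[ 0.3997 -0.1973  0.008 ]
 [ 0.3116 -0.1647  0.008 ]]
```

Targets: cap (.557,.236), dish (.697,.0635), rest seat (.536,.003) at yaw ≈7.5°, and probe origin (.509,-.234,.069) at yaw ≈9.5°. Joint 6 would reach its limit at the cap with the present heading, so I'll turn the tool first and then travel.

```bash
R='[0,0,-0.148,0,0,0,0.4]'
python3 -m handwheel '[[[0,0,-0.148,0,0,0,0.5],[0,0,-0.148,0,0,0,0.5],[0,0,-0.148,0,0,0,0.5],[0,0,-0.148,0,0,0,0.5],[0,0,-0.148,0,0,0,0.5]]]'
python3 -m handwheel '[[[0,0,-0.148,0,0,0,0.5],[0,0,-0.148,0,0,0,0.5],[0,0,-0.148,0,0,0,0.5],[0,0,-0.148,0,0,0,0.5],[0,0,-0.148,0,0,0,0.5]]]'
python3 -m handwheel '[[[0,0,-0.148,0,0,0,0.5],[0,0,-0.148,0,0,0,0.5],[0,0,-0.148,0,0,0,0.5],[0,0,-0.148,0,0,0,0.5],[0,0,-0.148,0,0,0,0.5]]]'
python3 -m handwheel '[[[0,0,-0.148,0,0,0,0.5],[0,0,-0.148,0,0,0,0.5],[0,0,-0.148,0,0,0,0.5],[0,0,0,0,0,0,0.5]]]'
cat >> h.py <<'E'
def togo(P,n=1):
    s=env.get_state();d=(np.array(P)-s['tool_pos'])
    R=s['tcp_rot'];print('t',round(s['time_s'],2),'pos',s['tool_pos'].round(4),'w',round(s['width'],4),'F',s['contact_force'].round(1),'j',s['joint_pos'].round(3))
    print('z',R[:,2].round(3),'x',R[:,0].round(3),'units',(R.T@d/.04).round(3),'per row',(R.T@d/.04/n).round(3))
E
python3 -c "
from h import *
togo([.557,.236,.13],22)"
```

```text
time_s: 0.8
tool_pos: [0.1404, -0.5575, 0.2312]
tcp_rot: [[0.546, 0.838, -0.0], [0.838, -0.546, 0.0], [0.0, -0.0, -1.0]]
contact_force: [0.3, -0.3, -0.0]
width: 0.0427
time_s: 1.3
tool_pos: [0.1405, -0.5575, 0.2312]
tcp_rot: [[-0.161, 0.987, -0.0], [0.987, 0.161, 0.0], [0.0, 0.0, -1.0]]
contact_force: [0.5, 0.1, 0.4]
width: 0.0424
time_s: 1.8
tool_pos: [0.1405, -0.5575, 0.2312]
tcp_rot: [[-0.785, 0.62, -0.0], [0.62, 0.785, 0.0], [0.0, 0.0, -1.0]]
contact_force: [-0.7, 0.2, -0.5]
width: 0.0427
time_s: 2.2
tool_pos: [0.1405, -0.5575, 0.2312]
tcp_rot: [[-0.973, 0.229, -0.0], [0.229, 0.973, 0.0], [0.0, 0.0, -1.0]]
contact_force: [-0.9, -0.3, -0.2]
width: 0.0428
t 2.2 pos [ 0.1405 -0.5575  0.2312] w 0.0428 F [-0.9 -0.3 -0.2] j [-1.434  0.377  0.081  1.274 -0.    -1.203]
z [-0.  0. -1.] x [-0.973  0.229  0.   ] units [-5.593 21.696  2.533] per row [-0.254  0.986  0.115]
```

```bash
python3 -m handwheel '[[[0,0,0,-0.25,0.98,0,0.5],[0,0,0,-0.25,0.98,0,0.5],[0,0,0,-0.25,0.98,0,0.5],[0,0,0,-0.25,0.98,0,0.5],[0,0,0,-0.25,0.98,0,0.5]]]' >/dev/null
python3 -m handwheel '[[[0,0,0,-0.25,0.98,0,0.5],[0,0,0,-0.25,0.98,0,0.5],[0,0,0,-0.25,0.98,0,0.5],[0,0,0,-0.25,0.98,0,0.5],[0,0,0,-0.25,0.98,0,0.5]]]' >/dev/null
python3 -m handwheel '[[[0,0,0,-0.25,0.98,0.2,0.5],[0,0,0,-0.25,0.98,0.2,0.5],[0,0,0,-0.25,0.98,0.2,0.5],[0,0,0,-0.25,0.98,0.2,0.5],[0,0,0,-0.25,0.98,0.2,0.5]]]' >/dev/null
python3 -m handwheel '[[[0,0,0,-0.25,0.98,0.2,0.5],[0,0,0,-0.25,0.98,0.2,0.5],[0,0,0,-0.25,0.98,0.2,0.5],[0,0,0,-0.25,0.98,0.2,0.5],[0,0,0,-0.25,0.98,0.2,0.5]]]' >/dev/null
python3 -m handwheel '[[[0,0,0,-0.25,0.98,0,0.5],[0,0,0,-0.25,0.98,0,0.5],[0,0,0,0,0,0,0.5],[0,0,0,0,0,0,0.5]]]' >/dev/null
python3 -c "
from h import *
togo([.557,.236,.11],1)
S=capture('scene');T=capture('top')
a=cv2.resize(S['pixels'][130:280,330:500],None,fx=3.4,fy=3.4,interpolation=cv2.INTER_CUBIC)
b=cv2.resize(T['pixels'][150:260,190:290],None,fx=2.2,fy=2.2)
W=np.zeros((510,800,3),np.uint8);W[:,:578]=a[:510,:578];W[:242,580:800]=b;cv2.imwrite('pics/cap1.png',W)"
```

```text
t 4.6 pos [0.5518 0.232  0.1508] w 0.0427 F [ 0.9  0.  -0.5] j [ 2.920e-01  4.580e-01 -6.000e-03  1.107e+00 -1.000e-03  5.240e-01]
z [-0.001 -0.001 -1.   ] x [-0.973  0.23   0.   ] units [-0.104  0.128  1.02 ] per row [-0.104  0.128  1.02 ]
```

View pics/cap1.png

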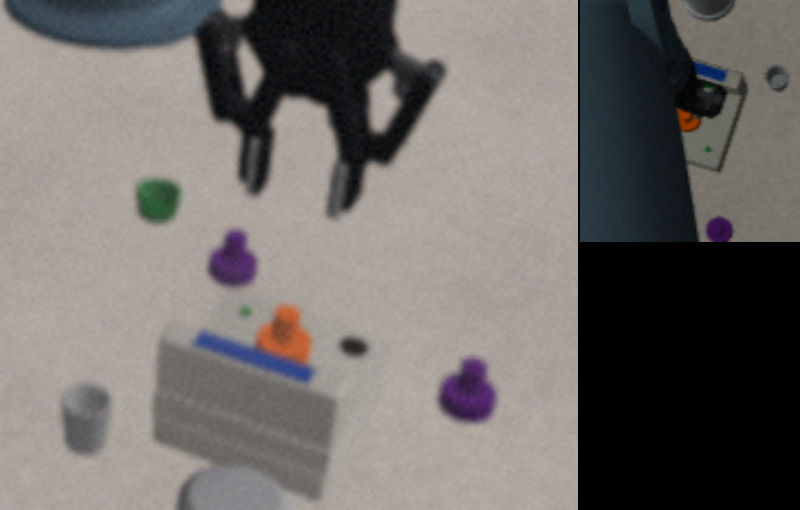

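The scene crop shows the open fingers at (255,190) and (340,210), above the orange knob at (286,313). I'll compare the two by rays.

```bash
python3 -c "
from h import *
S=capture('scene')
q=lambda x,y:(330+x/3.4-.35,130+y/3.4-.35)
print('knob',onplane(S,[q(286,313)],.076),'skirt',onplane(S,[q(284,340)],.054))
print('fing mid',onplane(S,[q(297,200)],.155), q(297,200),proj(S,[.5518,.232,.155]))
print(proj(S,[[.557,.236,.076],[.557,.236,.042]]),q(286,313))
for z in(.066,): 
  for b in blobs(S,(3,150,60),(16,255,255),[395,210,430,250]): print(b[:3])
togo([.557,.236,.061])"
```

```text
knob [[0.55910934 0.23541404 0.076     ]] skirt [[0.55735408 0.23639057 0.054     ]]
fing mid [[0.55534394 0.23246543 0.155     ]] (417.0029411764706, 188.4735294117647) [[416.99568469 187.50133963]]
[[414.19137437 221.16588756]
 [412.38574089 233.97402419]] (413.7676470588235, 221.70882352941177)
(np.int32(136), array([406, 221,  15,  15]), array([413.65441176, 228.54411765]))
t 4.75 pos [0.5513 0.2304 0.1513] w 0.0427 F [-0.  -0.1  0.2] j [ 0.29   0.455 -0.009  1.107 -0.     0.523]
z [-0.001 -0.001 -1.   ] x [-0.973  0.231  0.001] units [-0.108  0.17   2.257] per row [-0.108  0.17   2.257]
```

```bash
python3 -m handwheel '[[[0,0,0,-0.12,0.16,0.4,0.5],[0,0,0,0,0,0.6,0.5],[0,0,0,0,0,0.6,0.5],[0,0,0,0,0,0.4,0.5],[0,0,0,0,0,0.25,0.5]]]'
python3 -m handwheel '[[[0,0,0,0,0,0,0.5],[0,0,0,0,0,0,1],[0,0,0,0,0,0,1],[0,0,0,0,0,0,1],[0,0,0,0,0,0,1]]]'
python3 -m handwheel '[[[0,0,0,0,0,0,1],[0,0,0,0,0,0,1]]]'
python3 -c "
from h import *
togo([.557,.236,.061])"
```

```text
time_s: 5.25
tool_pos: [0.5567, 0.2357, 0.0587]
tcp_rot: [[-0.973, 0.23, -0.003], [0.23, 0.973, -0.001], [0.003, -0.002, -1.0]]
contact_force: [0.3, -1.5, -0.5]
width: 0.0429
time_s: 5.75
tool_pos: [0.5591, 0.237, 0.0625]
tcp_rot: [[-0.973, 0.229, 0.003], [0.229, 0.973, 0.001], [-0.002, 0.001, -1.0]]
contact_force: [-1.1, -0.4, 3.3]
width: 0.0132
time_s: 5.95
tool_pos: [0.5591, 0.237, 0.0625]
tcp_rot: [[-0.973, 0.229, 0.002], [0.229, 0.973, 0.001], [-0.002, 0.001, -1.0]]
contact_force: [-0.4, -1.7, 5.3]
width: 0.0132
t 5.95 pos [0.5591 0.237  0.0625] w 0.0132 F [-0.4 -1.7  5.3] j [ 0.297  0.536 -0.12   0.912 -0.     0.527]
z [ 0.002  0.001 -1.   ] x [-0.973  0.229 -0.002] units [ 0.046 -0.037  0.037] per row [ 0.046 -0.037  0.037]
```

```bash
python3 -m handwheel '[[[0,0,0,0,0,-0.2,1],[0,0,0,0,0,-0.5,1],[0,0,0,0,0,-0.6,1],[0,0,0,0,0,-0.7,1],[0,0,0,0,0,-0.5,1]]]'
python3 -c "
from h import *
togo([.697,.0635,.13])
S=capture('scene')
cv2.imwrite('pics/cap2.png',cv2.resize(S['pixels'][110:280,330:500],None,fx=3.4,fy=3.4,interpolation=cv2.INTER_CUBIC))
for b in blobs(S,(3,150,60),(16,255,255),[380,100,450,260]): print(b[:3])"
```

```text
time_s: 6.45
tool_pos: [0.5582, 0.2368, 0.1631]
tcp_rot: [[-0.973, 0.229, 0.001], [0.229, 0.973, 0.0], [-0.001, 0.0, -1.0]]
contact_force: [-0.1, 0.3, -1.0]
width: 0.0132
t 6.45 pos [0.5582 0.2368 0.1631] w 0.0132 F [-0.1  0.3 -1. ] j [0.297 0.465 0.038 1.143 0.    0.527]
z [ 0.001  0.    -1.   ] x [-0.973  0.229 -0.001] units [-4.369 -3.425  0.829] per row [-4.369 -3.425  0.829]
(np.int32(202), array([411, 179,  16,  20]), array([418.41089109, 190.47029703]))
```

View pics/cap2.png

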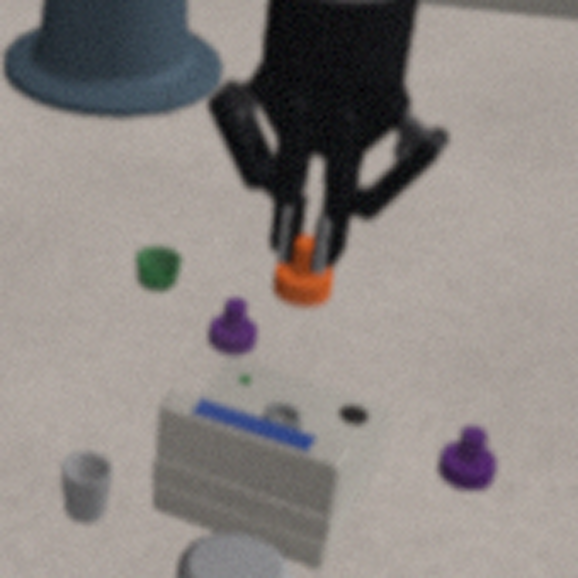

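The cap is held upright, at crop (303,280), and the bare collar is visible at (282,415). Now carry it over to the dish.

```bash
python3 -m handwheel '[[[0,0,0,-0.4,-0.3,0,1],[0,0,0,-0.8,-0.63,0,1],[0,0,0,-0.8,-0.63,0,1],[0,0,0,-0.8,-0.63,0,1],[0,0,0,-0.8,-0.63,0,1]]]'
python3 -m handwheel '[[[0,0,0,-0.5,-0.4,0.4,1],[0,0,0,-0.27,-0.2,0.6,1],[0,0,0,0,0,0.6,1],[0,0,0,0,0,0.4,1],[0,0,0,0,0,0,1]]]'
python3 -c "
from h import *
togo([.697,.0635,.0265])
S=capture('scene');T=capture('top')
print('collar',onplane(S,[(412.6,231.7)],.05))
for b in blobs(S,(3,150,60),(16,255,255),[270,180,400,300]): print('cap',b[:3])
for b in blobs(S,(98,100,40),(125,255,255),[270,240,360,300]): print('dish',b[:3])
for b in blobs(T,(98,100,40),(125,255,255),[280,140,330,190]): print('dishT',b[:3])
for b in blobs(T,(3,150,60),(16,255,255),[280,140,330,190]): print('capT',b[:3])
p=proj(S,[[.697,.0635,.011]]);print(p)
"
```

```text
time_s: 7.0
tool_pos: [0.6728, 0.0928, 0.1608]
tcp_rot: [[-0.974, 0.229, -0.001], [0.229, 0.974, 0.0], [0.001, -0.0, -1.0]]
contact_force: [-0.1, 1.3, -0.2]
width: 0.0133
time_s: 7.5
tool_pos: [0.694, 0.0634, 0.0773]
tcp_rot: [[-0.973, 0.229, -0.007], [0.229, 0.973, -0.0], [0.007, -0.002, -1.0]]
contact_force: [-1.5, 0.2, -0.0]
width: 0.013
t 7.5 pos [0.694  0.0634 0.0773] w 0.013 F [-1.5  0.2 -0. ] j [ 0.     0.707  0.228  1.099 -0.     0.231]
z [-0.007 -0.    -1.   ] x [-0.973  0.229  0.007] units [-0.081  0.023  1.27 ] per row [-0.081  0.023  1.27 ]
collar [[0.55944786 0.2359075  0.05      ]]
cap (np.int32(161), array([307, 239,  16,  20]), array([313.77639752, 250.99378882]))
dish (np.int32(97), array([304, 275,  21,  10]), array([313.15463918, 280.27835052]))
dishT (np.int32(6), array([301, 153,   4,   3]), array([302.16666667, 154.5       ]))
[[314.18455576 272.14900629]]
```

```bash
python3 -m handwheel '[[[0,0,0,-0.06,0.02,0.5,1],[0,0,0,0,0,0.35,1],[0,0,0,0,0,0.2,1],[0,0,0,0,0,0.1,1],[0,0,0,0,0,0,1]]]'
python3 -m handwheel '[[[0,0,0,0,0,0.04,1],[0,0,0,0,0,0.04,1],[0,0,0,0,0,0,1]]]'

```

```text
time_s: 8.1
tool_pos: [0.699, 0.0639, 0.0349]
tcp_rot: [[-0.974, 0.229, -0.001], [0.229, 0.974, -0.0], [0.001, -0.0, -1.0]]
contact_force: [0.6, -0.7, -1.2]
width: 0.0131
time_s: 8.4
tool_pos: [0.6996, 0.0638, 0.0323]
tcp_rot: [[-0.973, 0.229, 0.0], [0.229, 0.973, -0.0], [-0.0, 0.0, -1.0]]
contact_force: [-1.2, 0.3, -0.1]
width: 0.0126
```

```bash
python3 -m handwheel '[[[0,0,0,0.04,0,0.06,1],[0,0,0,0,0,0.06,1],[0,0,0,0,0,0,1]]]'
python3 -m handwheel '[[[0,0,0,0,0,0.05,1],[0,0,0,0,0,0,1]]]'
```

```text
time_s: 8.7
tool_pos: [0.6974, 0.0642, 0.0267]
tcp_rot: [[-0.973, 0.229, -0.001], [0.229, 0.973, -0.0], [0.001, -0.0, -1.0]]
contact_force: [0.1, -0.2, -1.8]
width: 0.013
time_s: 8.9
tool_pos: [0.6977, 0.0642, 0.0249]
tcp_rot: [[-0.973, 0.229, -0.001], [0.229, 0.973, -0.0], [0.0, -0.0, -1.0]]
contact_force: [0.4, 0.8, -0.8]
width: 0.0132
```

```bash
python3 -m handwheel '[[[0,0,0,0,0,0.04,1],[0,0,0,0,0,0,1]]]'
python3 -m handwheel '[[[0,0,0,0,0,0.04,1],[0,0,0,0,0,0,1]]]'
python3 -c "
from h import *
S=capture('scene')
a=cv2.resize(S['pixels'][230:300,270:360],None,fx=5,fy=5,interpolation=cv2.INTER_CUBIC);cv2.imwrite('pics/cap3.png',a)"
```

```text
time_s: 9.1
tool_pos: [0.698, 0.0641, 0.0246]
tcp_rot: [[-0.973, 0.229, 0.001], [0.229, 0.973, -0.0], [-0.001, -0.0, -1.0]]
contact_force: [-1.8, 0.8, 4.3]
width: 0.0132
time_s: 9.3
tool_pos: [0.6981, 0.0641, 0.0245]
tcp_rot: [[-0.973, 0.229, 0.001], [0.229, 0.973, -0.0], [-0.001, 0.0, -1.0]]
contact_force: [-6.0, 0.0, 11.4]
width: 0.0133
```

View pics/cap3.png

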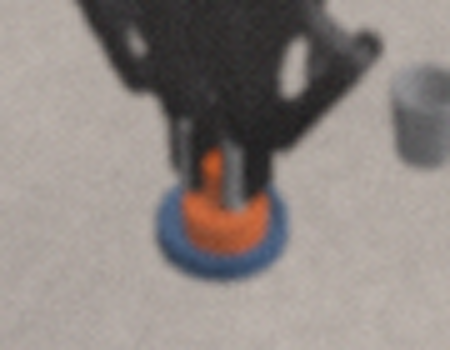

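The cap stands inside the dish ring, at crop (225,215), with about 11 N pressing down. I'll ease off, release and rise.

```bash
python3 -m handwheel '[[[0,0,0,0,0,-0.05,1],[0,0,0,0,0,0,1],[0,0,0,0,0,0,0.5],[0,0,0,0,0,0,0.5],[0,0,0,0,0,0,0.5]]]'
python3 -m handwheel '[[[0,0,0,0,0,0,0.5],[0,0,0,0,0,-0.3,0.5],[0,0,0,0,0,-0.8,0.5],[0,0,0,0,0,-1,0.5],[0,0,0,0,0,-1,0.5]]]'
python3 -m handwheel '[[[0,0,0,0,0,-1,0.5],[0,0,0,0,0,-1,0.5],[0,0,0,0,0,0,0.5]]]'
python3 -c "
from h import *
togo([.463,-.242,.23],10)
S=capture('scene')
for b in blobs(S,(3,150,60),(16,255,255),[270,180,400,300]): print('cap',b[:3])
print(proj(S,[[.697,.0635,.004],[.697,.0635,.018],[.697,.0635,.038]]))"
```

```text
time_s: 9.85
tool_pos: [0.6977, 0.0641, 0.0236]
tcp_rot: [[-0.973, 0.229, -0.001], [0.229, 0.973, -0.0], [0.001, -0.0, -1.0]]
contact_force: [-0.5, -0.1, -0.1]
width: 0.0429
time_s: 10.35
tool_pos: [0.6975, 0.0642, 0.15]
tcp_rot: [[-0.973, 0.229, -0.0], [0.229, 0.973, -0.0], [0.0, -0.0, -1.0]]
contact_force: [0.7, -0.0, -0.7]
width: 0.0426
time_s: 10.65
tool_pos: [0.7011, 0.0642, 0.2369]
tcp_rot: [[-0.973, 0.229, 0.013], [0.229, 0.974, -0.0], [-0.013, 0.003, -1.0]]
contact_force: [0.6, -0.5, 1.0]
width: 0.0425
t 10.65 pos [0.7011 0.0642 0.2369] w 0.0425 F [ 0.6 -0.5  1. ] j [ 1.000e-03  6.630e-01  5.610e-01  1.456e+00 -0.000e+00  2.320e-01]
z [ 0.013 -0.    -1.   ] x [-0.973  0.229 -0.013] units [ 4.045 -8.814  0.094] per row [ 0.405 -0.881  0.009]
cap (np.int32(209), array([307, 261,  16,  19]), array([314.6937799 , 270.74641148]))
[[314.24277264 274.69227881]
 [314.12580872 269.58300804]
 [313.95497059 262.12349016]]
```

```bash
python3 -m handwheel '[[[0,0,0,0.4,-0.88,0,0.5],[0,0,0,0.4,-0.88,0,0.5],[0,0,0,0.4,-0.88,0,0.5],[0,0,0,0.4,-0.88,0,0.5],[0,0,0,0.4,-0.88,0,0.5]]]' >/dev/null
python3 -m handwheel '[[[0,0,0,0.4,-0.88,0,0.5],[0,0,0,0.4,-0.88,0,0.5],[0,0,0,0.4,-0.88,0,0.5],[0,0,0,0.4,-0.88,0,0.5],[0,0,0,0.4,-0.88,0,0.5]]]' >/dev/null
python3 -m handwheel '[[[0,0,0.148,0,0,0,0.5],[0,0,0.148,0,0,0,0.5],[0,0,0.148,0,0,0,0.5],[0,0,0.148,0,0,0,0.5],[0,0,0.148,0,0,0,0.5]]]' >/dev/null
python3 -m handwheel '[[[0,0,0.148,0,0,0,0.5],[0,0,0.148,0,0,0,0.5],[0,0,0.148,0,0,0,0.5],[0,0,0.148,0,0,0,0.5],[0,0,0.148,0,0,0,0.5]]]' >/dev/null
python3 -m handwheel '[[[0,0,0.148,0,0,0,0.5],[0,0,0.148,0,0,0,0.5],[0,0,0.148,0,0,0,0.5],[0,0,0.148,0,0,0,0.5],[0,0,0.148,0,0,0,0.5]]]' >/dev/null
python3 -m handwheel '[[[0,0,0.148,0,0,0,0.5],[0,0,0.148,0,0,0,0.5],[0,0,0.148,0,0,0,0.5],[0,0,0.08,0,0,0,0.5],[0,0,0,0,0,0,0.5]]]'
python3 -m handwheel '[[[0,0.14,0,0,0,0,0.5],[0,0.14,0,0,0,0,0.5],[0,0.14,0,0,0,0,0.5],[0,0.14,0,0,0,0,0.5],[0,0.14,0,0,0,0,0.5]]]' >/dev/null
python3 -m handwheel '[[[0,0.085,0,0,0,0,0.5],[0,0,0,0,0,0,0.55],[0,0,0,0,0,0,0.55]]]'
python3 -c "
from h import *
togo([.463,-.242,.122],1)"
```

```text
time_s: 13.7
tool_pos: [0.4609, -0.2414, 0.2272]
tcp_rot: [[0.986, 0.166, -0.002], [0.166, -0.986, 0.001], [-0.001, -0.001, -1.0]]
contact_force: [-0.3, 0.1, -0.6]
width: 0.0425
time_s: 14.5
tool_pos: [0.4612, -0.2419, 0.2277]
tcp_rot: [[0.699, 0.166, 0.696], [0.117, -0.986, 0.117], [0.705, -0.0, -0.709]]
contact_force: [-0.1, 0.5, -0.2]
width: 0.0386
t 14.5 pos [ 0.4612 -0.2419  0.2277] w 0.0386 F [-0.1  0.5 -0.2] j [-1.02  -0.06  -0.725  0.55   0.713  2.089]
z [ 0.696  0.117 -0.709] x [0.699 0.117 0.705] units [-1.833  0.011  1.905] per row [-1.833  0.011  1.905]
```

```bash
python3 -m handwheel '[[[0,0,0,-0.36,0,0.5,0.55],[0,0,0,-0.36,0,0.5,0.55],[0,0,0,-0.36,0,0.5,0.55],[0,0,0,-0.36,0,0.5,0.55],[0,0,0,-0.36,0,0.5,0.55]]]' >/dev/null
python3 -m handwheel '[[[0,0,0,0,0,0,0.55],[0,0,0,0,0,0,0.55]]]' >/dev/null
python3 -c "
from h import *
togo([.5254,-.2313,.0588],1)
S=capture('scene');T=capture('top')
a=cv2.resize(S['pixels'][110:230,150:290],None,fx=4,fy=4,interpolation=cv2.INTER_CUBIC)
b=cv2.resize(T['pixels'][190:265,385:445],None,fx=3.9,fy=3.9,interpolation=cv2.INTER_CUBIC)
W=np.zeros((480,800,3),np.uint8);W[:,:560]=a;W[:b.shape[0],562:562+b.shape[1]]=b;cv2.imwrite('pics/probe1.png',W)"
```

```text
t 15.2 pos [ 0.482  -0.2386  0.107 ] w 0.0385 F [ 0.9 -0.4 -0.2] j [-0.97   0.145 -0.911  0.119  0.696  2.149]
z [ 0.697  0.119 -0.708] x [0.698 0.119 0.707] units [-0.074  0.002  1.629] per row [-0.074  0.002  1.629]
```

View pics/probe1.png

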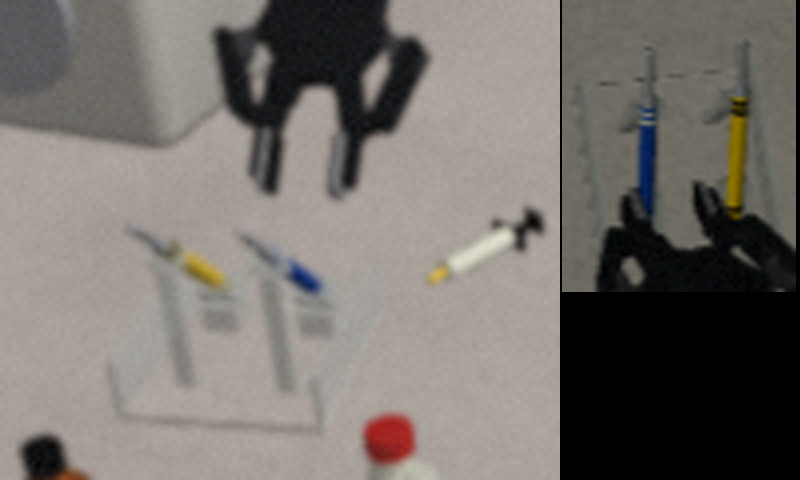

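The top crop shows the finger tips at (630,195) and (705,190), with the probe's handle between them at (650,200); the fingers are higher and so shifted right by parallax. Check by projection.

```bash
python3 -c "
from h import *
np.set_printoptions(precision=4,suppress=True)
T=capture('top');S=capture('scene');s=env.get_state();R=s['tcp_rot'];p=s['tool_pos']
tip=p-R[:,2]*.006
q=proj(T,[tip]);print('tcp proj in crop',(q-[385,190])*3.9+[562,0])
q=proj(S,[tip]);print('tcp proj scene crop',(q-[150,110])*4, 'seen mid (302,188)')
u=np.array([.697,.117,.707]);O=np.array([.509,-.234,.069])
for k in(-.055,0,.05,.095):
  print(k,(proj(T,[O+k*u])-[385,190])*3.9+[562,0],(proj(S,[O+k*u])-[150,110])*4)
"
```

```text
tcp proj in crop [[664.7753 196.209 ]]
tcp proj scene crop [[298.1995 183.0748]] seen mid (302,188)
-0.055 [[642.2734 222.6395]] [[320.6591 290.4164]]
0 [[644.9954 160.6192]] [[292.5856 270.3812]]
0.05 [[647.5918 101.9262]] [[264.4533 250.3078]]
0.095 [[650.0351  47.0997]] [[236.6817 230.4956]]
```

```bash
python3 -m handwheel '[[[0,0,0,-0.07,0,0.4,0.55],[0,0,0,0,0,0.45,0.55],[0,0,0,0,0,0.4,0.55],[0,0,0,0,0,0.3,0.55],[0,0,0,0,0,0,0.55]]]'
python3 -c "
from h import *
togo([.5254,-.2313,.0588],1)"
```

```text
time_s: 15.9
tool_pos: [0.523, -0.2317, 0.0607]
tcp_rot: [[0.697, 0.167, 0.697], [0.119, -0.986, 0.118], [0.707, 0.001, -0.707]]
contact_force: [-0.2, 0.3, -0.3]
width: 0.0385
t 15.9 pos [ 0.523  -0.2317  0.0607] w 0.0385 F [-0.2  0.3 -0.3] j [-0.875  0.281 -0.934 -0.111  0.657  2.26 ]
z [ 0.697  0.118 -0.707] x [0.697 0.119 0.707] units [0.009 0.001 0.078] per row [0.009 0.001 0.078]
```

```bash
python3 -m handwheel '[[[0,0,0,0,0,0.07,0.55],[0,0,0,0,0,0,1],[0,0,0,0,0,0,1],[0,0,0,0,0,0,1],[0,0,0,0,0,0,1]]]'
python3 -m handwheel '[[[0,0,0,0,0,0,1],[0,0,0,0,0,0,1]]]'
python3 -c "
from h import *
togo([.5254,-.2313,.0588],1)
T=capture('top')
for b in blobs(T,(98,120,40),(125,255,255),[395,190,425,260],4): print(b[:3])"
```

```text
time_s: 16.4
tool_pos: [0.5244, -0.2318, 0.0594]
tcp_rot: [[0.697, 0.166, 0.698], [0.118, -0.986, 0.117], [0.707, 0.001, -0.707]]
contact_force: [-6.3, -0.1, 5.7]
width: 0.0098
time_s: 16.6
tool_pos: [0.5244, -0.2319, 0.0594]
tcp_rot: [[0.697, 0.165, 0.698], [0.118, -0.986, 0.116], [0.707, 0.001, -0.707]]
contact_force: [-5.0, -0.3, 5.6]
width: 0.0098
t 16.6 pos [ 0.5244 -0.2319  0.0594] w 0.0098 F [-5.  -0.3  5.6] j [-0.873  0.285 -0.935 -0.12   0.655  2.265]
z [ 0.698  0.116 -0.707] x [0.697 0.118 0.707] units [ 0.01  -0.009  0.03 ] per row [ 0.01  -0.009  0.03 ]
(np.int32(40), array([405, 222,   5,  13]), array([406.95 , 227.225]))
```

```bash
python3 -m handwheel '[[[0,0,0,0,0,-0.15,1],[0,0,0,0,0,-0.4,1],[0,0,0,0,0,-0.5,1],[0,0,0,0.2,0,-0.5,1],[0,0,0,0.5,0,-0.5,1]]]'
python3 -m handwheel '[[[0,0,0,0.55,0,-0.55,1],[0,0,0,0.55,0,-0.55,1],[0,0,0,0.5,0,-0.5,1],[0,0,0,0,0,0,1],[0,0,0,0,0,0,1]]]'
python3 -c "
from h import *
togo([.536,.003,.2],1)
S=capture('scene')
cv2.imwrite('pics/probe2.png',cv2.resize(S['pixels'][60:230,130:330],None,fx=3,fy=3,interpolation=cv2.INTER_CUBIC))"
```

```text
time_s: 17.15
tool_pos: [0.4845, -0.2365, 0.1353]
tcp_rot: [[0.7, 0.164, 0.695], [0.114, -0.986, 0.119], [0.705, -0.004, -0.71]]
contact_force: [1.1, -0.2, 0.1]
width: 0.0099
time_s: 17.65
tool_pos: [0.4865, -0.2379, 0.2273]
tcp_rot: [[0.697, 0.166, 0.697], [0.118, -0.986, 0.116], [0.707, 0.001, -0.707]]
contact_force: [-0.7, 0.1, 0.0]
width: 0.0098
t 17.65 pos [ 0.4865 -0.2379  0.2273] w 0.0098 F [-0.7  0.1  0. ] j [-0.958 -0.041 -0.717  0.487  0.691  2.165]
z [ 0.697  0.116 -0.707] x [0.697 0.118 0.707] units [ 1.091 -5.736  2.045] per row [ 1.091 -5.736  2.045]
```

View pics/probe2.png

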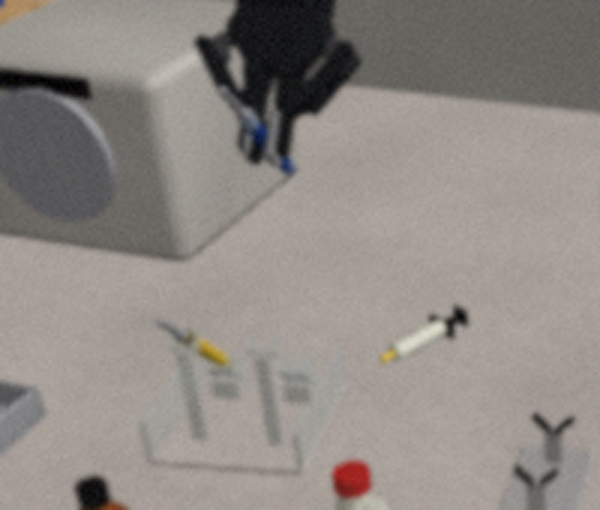

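The probe is out and held in the fingers, tail near (287,163); the spare is still in its cradle. Next: level the tool, half-turn it and move over the rest.

```bash
python3 -m handwheel '[[[0,-0.14,0,0,0,0,1],[0,-0.14,0,0,0,0,1],[0,-0.14,0,0,0,0,1],[0,-0.14,0,0,0,0,1],[0,-0.14,0,0,0,0,1]]]' >/dev/null
python3 -m handwheel '[[[0,-0.085,0,0,0,0,1],[0,0,-0.148,0,0,0,1],[0,0,-0.148,0,0,0,1],[0,0,-0.148,0,0,0,1],[0,0,-0.148,0,0,0,1]]]' >/dev/null
python3 -m handwheel '[[[0,0,-0.148,0,0,0,1],[0,0,-0.148,0,0,0,1],[0,0,-0.148,0,0,0,1],[0,0,-0.148,0,0,0,1],[0,0,-0.148,0,0,0,1]]]' >/dev/null
python3 -m handwheel '[[[0,0,-0.148,0,0,0,1],[0,0,-0.148,0,0,0,1],[0,0,-0.148,0,0,0,1],[0,0,-0.148,0,0,0,1],[0,0,-0.148,0,0,0,1]]]' >/dev/null
python3 -m handwheel '[[[0,0,-0.148,0,0,0,1],[0,0,-0.148,0,0,0,1],[0,0,-0.148,0,0,0,1],[0,0,-0.148,0,0,0,1],[0,0,-0.148,0,0,0,1]]]' >/dev/null
python3 -m handwheel '[[[0,0,-0.148,0,0,0,1],[0,0,-0.148,0,0,0,1],[0,0,0,0,0,0,1],[0,0,0,0,0,0,1]]]'
python3 -c "
from h import *
togo([.531,.002,.11],7)"
```

```text
time_s: 20.6
tool_pos: [0.486, -0.2373, 0.2254]
tcp_rot: [[-0.992, -0.13, -0.002], [-0.13, 0.992, 0.002], [0.002, 0.002, -1.0]]
contact_force: [0.6, 0.4, -0.7]
width: 0.0101
t 20.6 pos [ 0.486  -0.2373  0.2254] w 0.0101 F [ 0.6  0.4 -0.7] j [-0.571  0.311 -0.029  1.234 -0.    -0.702]
z [-0.002  0.002 -1.   ] x [-0.992 -0.13   0.002] units [-1.899  5.779  2.891] per row [-0.271  0.826  0.413]
```

```bash
python3 -m handwheel '[[[0,0,0,-0.27,0.83,0.2,1],[0,0,0,-0.27,0.83,0.4,1],[0,0,0,-0.27,0.83,0.4,1],[0,0,0,-0.27,0.83,0.4,1],[0,0,0,-0.27,0.83,0.4,1]]]' >/dev/null
python3 -m handwheel '[[[0,0,0,-0.27,0.83,0.4,1],[0,0,0,-0.27,0.8,0.5,1],[0,0,0,0,0,0,1],[0,0,0,0,0,0,1]]]' >/dev/null
python3 -c "
from h import *
togo([.531,.002,.0255],1)
S=capture('scene');T=capture('top')
a=cv2.resize(S['pixels'][140:250,250:380],None,fx=4.3,fy=4.3,interpolation=cv2.INTER_CUBIC)
b=cv2.resize(T['pixels'][180:260,285:355],None,fx=3.4,fy=3.4,interpolation=cv2.INTER_CUBIC)
W=np.zeros((473,800,3),np.uint8);W[:,:559]=a;W[:b.shape[0],561:561+b.shape[1]]=b;cv2.imwrite('pics/rest1.png',W)"
```

```text
t 21.5 pos [0.53   0.0021 0.118 ] w 0.01 F [ 1.5 -0.2 -0.6] j [-0.115  0.351 -0.26   0.962 -0.001 -0.249]
z [-0.002 -0.    -1.   ] x [-0.991 -0.133  0.002] units [-0.03  -0.004  2.312] per row [-0.03  -0.004  2.312]
```

View pics/rest1.png

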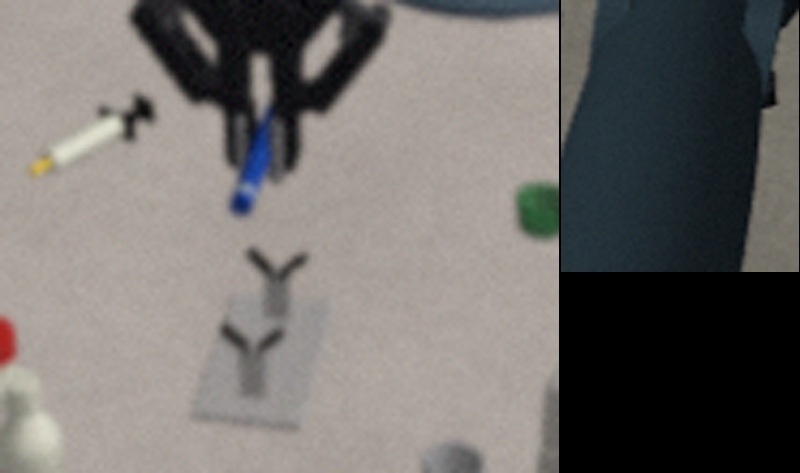

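The probe hangs level above the rest: its tail end is at (240,203) and the notches are at (252,352) and (277,278). Check both by rays.

```bash
python3 -c "
from h import *
np.set_printoptions(precision=4,suppress=True)
S=capture('scene')
q=lambda *l:[(250+x/4.3-.4,140+y/4.3-.4) for x,y in l]
A=onplane(S,q((225,328),(282,333),(250,254),(305,258)),.049);print(A,'front',A[:2].mean(0),'rear',A[2:].mean(0),'c',A.mean(0))
print('Vbot',onplane(S,q((252,352),(277,278)),.036))
print('tail',onplane(S,q((240,203)),.137),'finger mid',onplane(S,q((262,170)),.118))
"
```

```text
[[ 0.5747 -0.0055  0.049 ]
 [ 0.5701  0.024   0.049 ]
 [ 0.507  -0.0154  0.049 ]
 [ 0.5018  0.0145  0.049 ]] front [0.5724 0.0093 0.049 ] rear [ 0.5044 -0.0004  0.049 ] c [0.5384 0.0044 0.049 ]
Vbot [[ 0.5739  0.0087  0.036 ]
 [ 0.5068 -0.0001  0.036 ]]
tail [[0.588 0.01  0.137]] finger mid [[0.5274 0.0001 0.118 ]]
```

```bash
python3 -m handwheel '[[[0,0,0,-0.06,0.03,0.5,1],[0,0,0,0,0,0.6,1],[0,0,0,0,0,0.5,1],[0,0,0,0,0,0.3,1],[0,0,0,0,0,0.2,1]]]'
python3 -m handwheel '[[[0,0,0,0,0,0.05,1],[0,0,0,0,0,0,1]]]'
python3 -c "
from h import *
togo([.533,.003,.0255],1)"
```

```text
time_s: 22.15
tool_pos: [0.5331, 0.0021, 0.0345]
tcp_rot: [[-0.991, -0.131, -0.0], [-0.131, 0.991, -0.0], [0.0, -0.0, -1.0]]
contact_force: [0.4, -0.8, -0.1]
width: 0.01
time_s: 22.35
tool_pos: [0.5336, 0.0027, 0.0334]
tcp_rot: [[-0.991, -0.132, 0.001], [-0.132, 0.991, -0.0], [-0.001, -0.0, -1.0]]
contact_force: [-0.2, -0.1, -0.3]
width: 0.0105
t 22.35 pos [0.5336 0.0027 0.0334] w 0.0105 F [-0.2 -0.1 -0.3] j [-0.114  0.441 -0.37   0.76  -0.    -0.246]
z [ 0.001 -0.    -1.   ] x [-0.991 -0.132 -0.001] units [0.013 0.009 0.196] per row [0.013 0.009 0.196]
```

```bash
python3 -m handwheel '[[[0,0,0,0,0,0.06,1],[0,0,0,0,0,0.05,1],[0,0,0,0,0,0,1]]]'
python3 -m handwheel '[[[0,0,0,0,0,0.05,1],[0,0,0,0,0,0,1]]]'
python3 -m handwheel '[[[0,0,0,0,0,0.05,1],[0,0,0,0,0,0,1]]]'
```

```text
time_s: 22.65
tool_pos: [0.5333, 0.003, 0.0287]
tcp_rot: [[-0.991, -0.133, 0.0], [-0.133, 0.991, -0.0], [-0.0, -0.0, -1.0]]
contact_force: [0.0, -0.5, 0.2]
width: 0.0098
time_s: 22.85
tool_pos: [0.5336, 0.0029, 0.027]
tcp_rot: [[-0.991, -0.133, 0.001], [-0.133, 0.991, -0.0], [-0.001, -0.001, -1.0]]
contact_force: [-1.0, -0.0, 3.5]
width: 0.01
time_s: 23.05
tool_pos: [0.5337, 0.0029, 0.0267]
tcp_rot: [[-0.991, -0.133, 0.002], [-0.133, 0.991, -0.001], [-0.002, -0.001, -1.0]]
contact_force: [-6.6, 0.5, 16.2]
width: 0.0099
```

```bash
python3 -m handwheel '[[[0,0,0,0,0,-0.06,1],[0,0,0,0,0,0,1],[0,0,0,0,0,0,0.6],[0,0,0,0,0,0,0.6],[0,0,0,0,0,0,0.6]]]'
python3 -m handwheel '[[[0,0,0,0,0,0,0.6],[0,0,0,0,0,0,0.6],[0,0,0,0,0,0,0.6]]]'
python3 -c "
from h import *
np.set_printoptions(precision=4,suppress=True)
togo([.533,.003,.0265],1)
S=capture('scene')
for b in blobs(S,(98,120,40),(125,255,255),[270,170,350,260],4): print(b[:3])
U=np.array([-.991,-.133,0]);O=np.array([.538,.0035,.0445])
print(proj(S,[O+k*U for k in(-.055,-.02,.0,.05,.095)]))
cv2.imwrite('pics/rest2.png',cv2.resize(S['pixels'][150:250,250:380],None,fx=5,fy=5,interpolation=cv2.INTER_CUBIC))"
```

```text
time_s: 23.55
tool_pos: [0.5329, 0.003, 0.0266]
tcp_rot: [[-0.991, -0.133, -0.001], [-0.133, 0.991, -0.0], [0.001, 0.0, -1.0]]
contact_force: [-0.3, -0.2, -0.2]
width: 0.0342
time_s: 23.85
tool_pos: [0.5331, 0.003, 0.0269]
tcp_rot: [[-0.991, -0.133, -0.0], [-0.133, 0.991, -0.0], [0.0, -0.0, -1.0]]
contact_force: [0.7, -0.3, 0.6]
width: 0.0342
t 23.85 pos [0.5331 0.003  0.0269] w 0.0342 F [ 0.7 -0.3  0.6] j [-0.113  0.448 -0.378  0.745 -0.    -0.247]
z [-0. -0. -1.] x [-0.991 -0.133  0.   ] units [ 0.003 -0.     0.009] per row [ 0.003 -0.     0.009]
(np.int32(82), array([307, 199,  10,  20]), array([311.5854, 208.1463]))
(np.int32(9), array([306, 221,   3,   3]), array([307., 222.]))
[[306.241  223.5166]
 [309.4045 214.1104]
 [311.1293 208.9817]
 [315.2002 196.8768]
 [318.5959 186.7795]]
```

View pics/rest2.png

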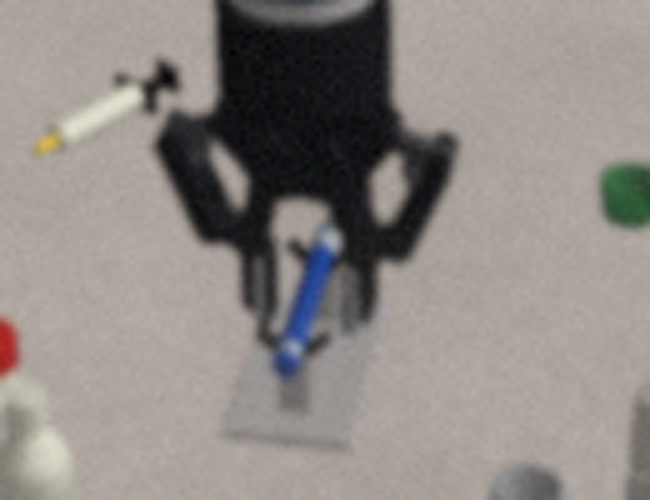

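The probe lies in both notches, tail at (287,365) and rear notch at (320,245), with the fingers clear on both sides. Now retake it, lift, and move over the meter.

```bash
python3 -m handwheel '[[[0,0,0,0,0,0,1],[0,0,0,0,0,0,1],[0,0,0,0,0,0,1],[0,0,0,0,0,0,1],[0,0,0,0,0,0,1]]]'
python3 -m handwheel '[[[0,0,0,0,0,-0.2,1],[0,0,0,0,0,-0.5,1],[0,0,0,0,0,-0.9,1],[0,0,0,0,0,-1,1],[0,0,0,0,0,-1,1]]]' >/dev/null
python3 -m handwheel '[[[0,0,0,0,0,-1,1],[0,0,0,0,0,-0.9,1],[0,0,0,-0.3,0.95,0,1],[0,0,0,-0.3,0.95,0,1],[0,0,0,-0.3,0.95,0,1]]]' >/dev/null
python3 -m handwheel '[[[0,0,0,-0.3,0.95,0,1],[0,0,0,-0.3,0.95,0,1],[0,0,0,-0.3,0.95,0,1],[0,0,0,0,0,0,1]]]'
python3 -m handwheel '[[[0,0.14,0,0,0,0,1],[0,0.14,0,0,0,0,1],[0,0.14,0,0,0,0,1],[0,0.14,0,0,0,0,1],[0,0.14,0,0,0,0,1]]]'
python3 -c "
from h import *
togo([.577,.2385,.2],1)"
```

```text
time_s: 24.4
tool_pos: [0.5332, 0.0029, 0.0271]
tcp_rot: [[-0.991, -0.133, 0.0], [-0.133, 0.991, -0.0], [-0.0, -0.0, -1.0]]
contact_force: [0.1, -1.0, 1.7]
width: 0.01
time_s: 25.8
tool_pos: [0.574, 0.2432, 0.2465]
tcp_rot: [[-0.99, -0.138, -0.0], [-0.138, 0.99, 0.002], [-0.0, 0.002, -1.0]]
contact_force: [-0.9, -0.6, -1.4]
width: 0.0098
time_s: 26.3
tool_pos: [0.5861, 0.2457, 0.1841]
tcp_rot: [[-0.894, -0.127, -0.43], [-0.119, 0.992, -0.044], [0.433, 0.012, -0.902]]
contact_force: [-0.6, 1.9, 5.5]
width: 0.0105
t 26.3 pos [0.5861 0.2457 0.1841] w 0.0105 F [-0.6  1.9  5.5] j [0.263 1.118 1.221 2.116 0.069 0.118]
z [-0.43  -0.044 -0.902] x [-0.894 -0.119  0.433] units [ 0.396 -0.145 -0.251] per row [ 0.396 -0.145 -0.251]
```

I used the wrong pitch sign: tool x now points back at the robot. Undo it.

```bash
python3 -m handwheel '[[[0,-0.14,0,0,0,0,1],[0,-0.14,0,0,0,0,1],[0,-0.14,0,0,0,0,1],[0,0,0,0,0,0,1]]]'
python3 -c "
from h import *
togo([.577,.2385,.25],1)
S=capture('scene')
for b in blobs(S,(98,120,40),(125,255,255),[380,60,470,210],4): print(b[:3])"
```

```text
time_s: 26.7
tool_pos: [0.5895, 0.2473, 0.1844]
tcp_rot: [[-0.97, -0.129, -0.205], [-0.128, 0.992, -0.018], [0.205, 0.009, -0.979]]
contact_force: [-1.6, -0.3, 0.7]
width: 0.0101
t 26.7 pos [0.5895 0.2473 0.1844] w 0.0101 F [-1.6 -0.3  0.7] j [0.279 0.738 0.54  1.576 0.039 0.144]
z [-0.205 -0.018 -0.979] x [-0.97  -0.128  0.205] units [ 0.667 -0.163 -1.536] per row [ 0.667 -0.163 -1.536]
(np.int32(167), array([422, 167,   8,  29]), array([425.76646707, 181.04191617]))
(np.int32(21), array([423, 199,   5,   5]), array([425., 201.]))
```

```bash
python3 -m handwheel '[[[0,0,0,0.33,-0.08,-0.77,1],[0,0,0,0.33,-0.08,-0.77,1],[0,-0.148,0,0,0,0,1],[0,-0.148,0,0,0,0,1],[0,-0.148,0,0,0,0,1]]]'
python3 -m handwheel '[[[0,-0.148,0,0,0,0,1],[0,-0.148,0,0,0,0,1],[0,-0.148,0,0,0,0,1],[0,-0.148,0,0,0,0,1],[0,0,0,0,0,0,1]]]'
python3 -c "
from h import *
togo([.577,.2385,.25],1)"
```

```text
time_s: 27.25
tool_pos: [0.5893, 0.2412, 0.2583]
tcp_rot: [[-0.971, -0.128, 0.204], [-0.123, 0.992, 0.037], [-0.207, 0.011, -0.978]]
contact_force: [0.4, 0.2, -0.2]
width: 0.0099
time_s: 27.75
tool_pos: [0.5776, 0.2383, 0.2428]
tcp_rot: [[-0.746, -0.131, 0.653], [-0.095, 0.991, 0.09], [-0.659, 0.005, -0.752]]
contact_force: [-2.2, -0.9, -4.4]
width: 0.0103
t 27.75 pos [0.5776 0.2383 0.2428] w 0.0103 F [-2.2 -0.9 -4.4] j [ 0.364 -0.027 -0.682  0.209 -0.149  0.18 ]
z [ 0.653  0.09  -0.752] x [-0.746 -0.095 -0.659] units [-0.109  0.007 -0.144] per row [-0.109  0.007 -0.144]
```

```bash
python3 -m handwheel '[[[0,-0.12,0,0,0,0,1],[0,-0.12,0,0,0,0,1],[0,-0.12,0,0,0,0,1],[0,-0.12,0,0,0,0,1],[0,0,0,0,0,0,1]]]'
python3 -c "
from h import *
togo([.577,.2385,.2],1)"
```

```text
time_s: 28.25
tool_pos: [0.6162, 0.2623, 0.2771]
tcp_rot: [[-0.406, -0.118, 0.906], [-0.044, 0.993, 0.11], [-0.913, 0.004, -0.408]]
contact_force: [-0.1, 0.5, 0.5]
width: 0.0098
t 28.25 pos [0.6162 0.2623 0.2771] w 0.0098 F [-0.1  0.5  0.5] j [ 0.442  0.037 -1.004 -0.601 -0.292  0.14 ]
z [ 0.906  0.11  -0.408] x [-0.406 -0.044 -0.913] units [ 2.184 -0.483 -0.166] per row [ 2.184 -0.483 -0.166]
```

Joint 3 is at its limit, so a horizontal tool in the arm's own plane is out of reach; a sideways heading (using joint 5) should work. I'll fit a linear forward model to the logged poses and look for a reachable pressing pose.

```bash
cat > kin.py <<'E'
import numpy as np
from scipy.optimize import least_squares
from scipy.spatial.transform import Rotation as Ro
D=[((.1405,-.5575,.2312),(-1.434,.377,.081,1.274,0,-1.203)),((.5518,.232,.1508),(.292,.458,-.006,1.107,-.001,.524)),
((.5591,.237,.0625),(.297,.536,-.12,.912,0,.527)),((.694,.0634,.0773),(0,.707,.228,1.099,0,.231)),((.7011,.0642,.2369),(.001,.663,.561,1.456,0,.232)),
((.4612,-.2419,.2277),(-1.02,-.06,-.725,.55,.713,2.089)),((.482,-.2386,.107),(-.97,.145,-.911,.119,.696,2.149)),((.523,-.2317,.0607),(-.875,.281,-.934,-.111,.657,2.26)),
((.4865,-.2379,.2273),(-.958,-.041,-.717,.487,.691,2.165)),((.486,-.2373,.2254),(-.571,.311,-.029,1.234,0,-.702)),((.53,.0021,.118),(-.115,.351,-.26,.962,-.001,-.249)),
((.5331,.003,.0269),(-.113,.448,-.378,.745,0,-.247)),((.5895,.2473,.1844),(.279,.738,.54,1.576,.039,.144)),
((.5776,.2383,.2428),(.364,-.027,-.682,.209,-.149,.18)),((.6162,.2623,.2771),(.442,.037,-1.004,-.601,-.292,.14))]
Rz=lambda a:Ro.from_euler('z',a).as_matrix(); Ry=lambda a:Ro.from_euler('y',a).as_matrix()
def rows(j):
    A=Rz(j[0]);B=A@Ry(j[1]);C=A@Ry(j[1]-j[2]);E=A@Ry(j[1]-j[2]+j[3]);F=E@Rz(j[4])
    return np.c_[A[:,1],A[:,2],B[:,2],B[:,0],C[:,0],C[:,2],E[:,0],E[:,2],F[:,0]],F
M=np.vstack([rows(j)[0] for p,j in D]);y=np.hstack([p for p,j in D])
th=np.linalg.lstsq(M,y,rcond=1e-3)[0]
def fk(j): r,F=rows(j);return r@th,F[:,0]
lo=np.array([-2.72,-.84,-1.02,-1.77,-1.37]);hi=np.array([2.72,1.66,1.22,2.12,1.28])
def ik(P,z,j0):
    f=lambda j:np.r_[(fk(j)[0]-P)*10,fk(j)[1]-z]
    s=least_squares(f,np.clip(j0,lo+.03,hi-.03),bounds=(lo+.02,hi-.02));return s.x,s.cost
E
python3 - <<'E'
from kin import *
np.set_printoptions(precision=3,suppress=True)
print(th,'res',np.abs(M@th-y).max(), [ (fk(j)[1]).round(2) for p,j in D[5:6]])
B=np.array([.5585,.2362,0])
for hd in (20,40,50,60,70,80,-30,-50):
  for dn in (0,10,20):
    h,d=np.radians([hd,dn]);z=np.array([np.cos(h)*np.cos(d),np.sin(h)*np.cos(d),-np.sin(d)])
    o=[]
    for zz in(.125,.2):
      P=B+[0,0,zz]+.019*z
      o.append(min((ik(P,z,np.array(j0)) for j0 in((0,.2,-.8,0,.8),(.3,.3,-.5,.5,1),(.8,.2,-.8,0,-.8))),key=lambda t:t[1]))
    print(hd,dn,[(c.round(4),x) for x,c in o])
E
```

```text
[0.063 0.26  0.497 0.    0.383 0.073 0.137 0.    0.311] res 0.0005740662776202443 [array([ 0.7 ,  0.12, -0.71])]
20 0 [(np.float64(0.2566), array([ 0.583,  0.317, -1.   , -0.635, -0.595])), (np.float64(0.2013), array([ 0.33 ,  0.012, -1.   , -0.387, -0.06 ]))]
20 10 [(np.float64(0.1608), array([ 0.317,  0.164, -1.   , -0.433, -0.034])), (np.float64(0.1133), array([ 0.286,  0.007, -1.   , -0.365,  0.027]))]
20 20 [(np.float64(0.083), array([ 0.286,  0.161, -1.   , -0.412,  0.027])), (np.float64(0.0497), array([ 0.274,  0.007, -1.   , -0.349,  0.05 ]))]
40 0 [(np.float64(0.1125), array([-0.205,  0.598, -1.   , -0.859,  1.243])), (np.float64(0.101), array([-0.185,  0.336, -1.   , -0.63 ,  1.155]))]
40 10 [(np.float64(0.0757), array([-0.153,  0.439, -1.   , -0.617,  1.04 ])), (np.float64(0.0584), array([-0.121,  0.206, -1.   , -0.47 ,  0.943]))]
40 20 [(np.float64(0.0404), array([-0.073,  0.31 , -1.   , -0.476,  0.809])), (np.float64(0.0237), array([-0.045,  0.115, -1.   , -0.381,  0.741]))]
50 0 [(np.float64(0.0569), array([-0.202,  0.607, -1.   , -0.868,  1.26 ])), (np.float64(0.0505),
[... 1851 characters left out ...]
y([ 0.758,  0.713, -0.934, -1.093, -1.234])), (np.float64(0.0), array([ 0.758,  0.513, -0.921, -0.881, -1.234]))]
-30 20 [(np.float64(0.0), array([ 0.732,  0.525, -0.84 , -0.5  , -1.105])), (np.float64(0.0), array([ 0.732,  0.361, -0.789, -0.286, -1.105]))]
-50 0 [(np.float64(0.0104), array([ 0.778,  1.262,  0.35 ,  2.1  , -1.35 ])), (np.float64(0.0107), array([ 0.778,  1.12 ,  0.301,  2.1  , -1.35 ]))]
-50 10 [(np.float64(0.0005), array([ 0.774,  0.844, -0.142,  0.992, -1.35 ])), (np.float64(0.0005), array([ 0.774,  0.743, -0.107,  1.127, -1.35 ]))]
-50 20 [(np.float64(0.0), array([ 0.755,  0.717, -0.248,  0.76 , -1.217])), (np.float64(0.0), array([ 0.755,  0.619, -0.195,  0.911, -1.217]))]
```

The model fits to 0.6 mm. A heading of about −32° with the tool 12° below horizontal is reachable, and the 10–12° probe tilt fits the bore. Work out the turns.

```bash
cat >> kin.py <<'E'
def Rt(hd,dn):
    h,d=np.radians([hd,dn]);z=np.array([np.cos(h)*np.cos(d),np.sin(h)*np.cos(d),-np.sin(d)])
    x=np.array([-np.cos(h)*np.sin(d),-np.sin(h)*np.sin(d),-np.cos(d)]);return np.c_[x,np.cross(z,x),z]
def turn(R,hd,dn): return Ro.from_matrix(R.T@Rt(hd,dn)).as_rotvec()
E
python3 - <<'E'
from kin import *
from h import env
np.set_printoptions(precision=3,suppress=True)
s=env.get_state();R=s['tcp_rot'];p=s['tool_pos']
v=turn(R,-32,32);print('A',v,np.linalg.norm(v)/.14);print('A->B',turn(Rt(-32,32),-32,12))
j=s['joint_pos'][:5]
for a in(.33,.66,1):
    z=(R@Ro.from_rotvec(v*a).as_matrix())[:,2]; j,c=ik(p,z,j);print(a,z,j,c)
B=np.array([.5585,.2362,0])
for zz in(.25,.127):
  z=Rt(-32,12)[:,2]; x=Rt(-32,12)[:,0]
  print(ik(B+[0,0,zz]+.019*z-x*0,z,np.array([.75,.7,-.9,-.9,-1.2])))
E
```

```text
A [0.6   0.131 0.315] 4.9299888682821145
A->B [-0.    -0.349 -0.   ]
0.33 [ 0.889 -0.087 -0.449] [ 0.563  0.078 -0.855 -0.366 -0.581] 1.7455193113018555e-21
0.66 [ 0.827 -0.276 -0.49 ] [ 0.643  0.159 -0.642 -0.022 -0.798] 3.154914184283079e-24
1 [ 0.719 -0.449 -0.53 ] [ 0.684  0.294 -0.348  0.452 -0.932] 8.384137088549326e-23
(array([ 0.759,  0.36 , -0.813, -0.469, -1.244]), np.float64(4.45436415330968e-26))
(array([ 0.759,  0.648, -0.875, -0.819, -1.244]), np.float64(1.870433772297932e-26))
```

```bash
python3 -m handwheel '[[[0.12,0.026,0.063,0,0,0,1],[0.12,0.026,0.063,0,0,0,1],[0.12,0.026,0.063,0,0,0,1],[0.12,0.026,0.063,0,0,0,1],[0.12,0.026,0.063,0,0,0,1]]]' >/dev/null
python3 -m handwheel '[[[0,-0.117,0,0,0,0,1],[0,-0.117,0,0,0,0,1],[0,-0.115,0,0,0,0,1],[0,0,0,0,0,0,1]]]'
cat >> kin.py <<'E'
def tipinfo(hd,dn,tipT,ax=.0905):
    """tip from the TCP: grasp point is 19 mm behind, tip ax ahead along tool x"""
    from h import env
    s=env.get_state();R=s['tcp_rot'];p=s['tool_pos'];tip=p-.019*R[:,2]+ax*R[:,0]
    print('t',round(s['time_s'],2),'tip',tip.round(4),'F',s['contact_force'].round(1),'w',s['width'].round(4),'j',s['joint_pos'].round(3))
    print('turn',turn(R,hd,dn).round(3),'units',(R.T@(np.array(tipT)-tip)/.04).round(3))
E
python3 - <<'E'
from kin import *
tipinfo(-32,12,(.5585,.2362,.075))
from h import *
S=capture('scene');T=capture('top')
s=env.get_state();R=s['tcp_rot'];p=s['tool_pos'];G=p-.019*R[:,2]
for nm,c in(('S',S),('T',T)):
  print(nm,'tip,tail',proj(c,[G+.0905*R[:,0],G-.0595*R[:,0]]).round(1).tolist())
for b in blobs(S,(98,120,40),(125,255,255),[360,60,480,230],4): print(b[:3])
for b in blobs(T,(98,120,40),(125,255,255),[180,150,270,260],4): print('T',b[:3])
b=S['pixels'];a=cv2.resize(b[100:250,350:490],None,fx=4,fy=4,interpolation=cv2.INTER_CUBIC);cv2.imwrite('pics/pr.png',a)
E
```

```text
time_s: 29.15
tool_pos: [0.6164, 0.2635, 0.2697]
tcp_rot: [[-0.234, 0.484, 0.843], [0.129, 0.875, -0.466], [-0.964, 0.0, -0.267]]
contact_force: [-0.1, 0.8, -0.1]
width: 0.0101Traceback (most recent call last):
  File "<stdin>", line 2, in <module>
  File "kin.py", line 29, in tipinfo
    print('t',round(s['time_s'],2),'tip',tip.round(4),'F',s['contact_force'].round(1),'w',s['width'].round(4),'j',s['joint_pos'].round(3))
                                                                                          ^^^^^^^^^^^^^^^^
AttributeError: 'float' object has no attribute 'round'
```

```bash
sed -i "s/s\['width'\].round(4)/round(s['width'],4)/" kin.py
python3 - <<'E'
from kin import *
tipinfo(-32,12,(.5585,.2362,.075))
E
```

```text
t 29.15 tip [0.5792 0.284  0.1876] F [-0.1  0.8 -0.1] w 0.0101 j [ 0.739  0.341 -0.669 -0.297 -1.15   0.667]
turn [ 0.052 -0.061  0.013] units [ 2.679 -1.297  0.872]
```

```bash
python3 -m handwheel '[[[0.052,-0.061,0.013,0.4,-0.3,0.2,1],[0,0,0,0.7,-0.35,0.2,1],[0,0,0,0.7,-0.35,0.2,1],[0,0,0,0.4,-0.2,0.2,1],[0,0,0,0,0,0,1]]]'
python3 - <<'E'
from kin import *
tipinfo(-32,12,(.5585,.2362,.065))
from h import *
S=capture('scene');T=capture('top')
s=env.get_state();R=s['tcp_rot'];p=s['tool_pos'];G=p-.019*R[:,2]
f=proj(S,[G+.0905*R[:,0],G-.0595*R[:,0]]);g=proj(T,[G+.0905*R[:,0],G-.0595*R[:,0]])
print(((f-[360,120])*4).round(),((g-[190,150])*3+[482,0]).round())
for b in blobs(S,(98,120,40),(125,255,255),[360,60,480,230],4): print(b[:3])
a=cv2.resize(S['pixels'][120:250,360:480],None,fx=4,fy=4,interpolation=cv2.INTER_CUBIC)
b=cv2.resize(T['pixels'][150:250,190:290],None,fx=3,fy=3,interpolation=cv2.INTER_CUBIC)
W=np.zeros((520,782,3),np.uint8);W[:,:480]=a;W[:300,482:]=b;cv2.imwrite('pics/pr.png',W)
E
```

```text
time_s: 29.65
tool_pos: [0.6013, 0.2141, 0.1748]
tcp_rot: [[-0.181, 0.532, 0.827], [0.107, 0.847, -0.521], [-0.978, -0.005, -0.21]]
contact_force: [-0.7, 0.1, -0.8]
width: 0.0099
t 29.65 tip [0.5692 0.2337 0.0903] F [-0.7  0.1 -0.8] w 0.0099 j [ 0.705  0.541 -0.859 -0.777 -1.202  0.585]
turn [-0.003 -0.002  0.005] units [ 0.674 -0.087 -0.121]
[[217. 392.]
 [208. 158.]] [[623. 135.]
 [621.  64.]]
(np.int32(39), array([408, 159,   7,   7]), array([410.87179487, 162.23076923]))
(np.int32(94), array([408, 169,   8,  17]), array([411.15957447, 176.73404255]))
(np.int32(9), array([410, 196,   4,   4]), array([411.66666667, 198.        ]))
(np.int32(4), array([389, 229,   4,   1]), array([390.5, 229. ]))
```

View pics/pr.png

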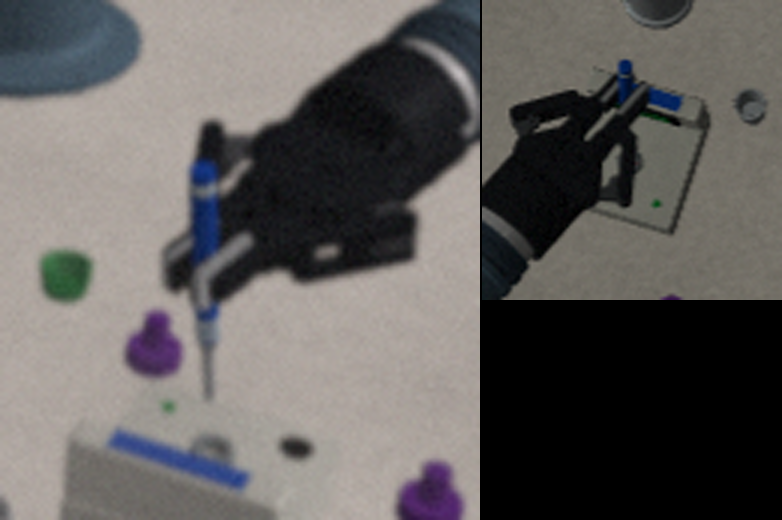

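The crop shows the probe hanging tip-down, tip at (209,400) and tail end at (204,163), with the collar at (212,450); the top view has the tail at (625,65). The prediction is a few pixels off, so I'll triangulate the tail and place the tip by the known length.

```bash
python3 - <<'E'
from h import *
from kin import *
np.set_printoptions(precision=4,suppress=True)
S=capture('scene');T=capture('top')
q=lambda x,y:(360+x/4-.4,120+y/4-.4); w=lambda x,y:(190+(x-482)/3-.33,150+y/3-.33)
tl=tri(T,[w(625,65)],S,[q(204,164)])[0];print('tail',tl)
s=env.get_state();R=s['tcp_rot'];p=s['tool_pos']
for dep,ax in((.019,.0905),(.0165,.092)):
  G=p-dep*R[:,2];print('model tail',G-(.15-ax)*R[:,0],'tip',G+ax*R[:,0])
o,d=ray(S,[q(209,400)]);d=d[0]/np.linalg.norm(d)
# points on tip ray at 150 mm from tail
b=d@(o-tl[:3]);c=((o-tl[:3])**2).sum()-.148**2;D=b*b-c;print('disc',D)
for r in([-b-np.sqrt(D),-b+np.sqrt(D)] if D>0 else [-b]): print('tip',o+d*r)
for z in(.085,.088,.091):print(z,onplane(S,[q(209,400)],z))
for z in(.05,):print('collar',onplane(S,[q(212,450)],z))
E
```

```text
tail [0.5973 0.217  0.2379 0.0003]
model tail [0.5964 0.2193 0.2416] tip [0.5705 0.2362 0.0948]
model tail [0.5982 0.2181 0.2396] tip [0.5724 0.2351 0.0928]
disc 0.010699922103700299
tip [0.7415 0.2414 0.2151]
tip [0.5752 0.2319 0.0924]
0.085 [[0.5652 0.2314 0.085 ]]
0.088 [[0.5693 0.2316 0.088 ]]
0.091 [[0.5734 0.2318 0.091 ]]
collar [[0.5608 0.2361 0.05  ]]
```

```bash
python3 -m handwheel '[[[0,0,0,0.3,-0.127,-0.16,1],[0,0,0,0.35,0,0,1],[0,0,0,0.3,0,0,1],[0,0,0,0,0,0,1],[0,0,0,0,0,0,1]]]'
python3 - <<'E'
from h import *
from kin import *
tipinfo(-32,12,(.559,.2362,.056),.092)
S=capture('scene');g=cv2.cvtColor(S['pixels'],cv2.COLOR_BGR2GRAY)
print(proj(S,[[.559,.2362,.05]]))
print('cols',list(range(402,424)))
for r in range(204,240): print(r,' '.join('%3d'%v for v in g[r,402:424]))
E
```

```text
time_s: 30.35
tool_pos: [0.5849, 0.2179, 0.1409]
tcp_rot: [[-0.175, 0.53, 0.829], [0.11, 0.848, -0.519], [-0.978, -0.0, -0.207]]
contact_force: [0.3, 0.2, 0.7]
width: 0.0098
t 30.35 tip [0.553  0.2378 0.0549] F [0.3 0.2 0.7] w 0.0098 j [ 0.732  0.614 -0.885 -0.846 -1.224  0.624]
turn [-0.001  0.001 -0.   ] units [-0.059  0.046  0.14 ]
[[412.77004893 231.59781545]]
cols [402, 403, 404, 405, 406, 407, 408, 409, 410, 411, 412, 413, 414, 415, 416, 417, 418, 419, 420, 421, 422, 423]
204  77  87 117 130 144 150 133  92  89 102 112  89  52  41  49  63  97 132 155 162 164 168
205  66  76 101 136 156 163 146 108  92 107 117  93  70  63  85 104 129 153 165 166 169 163
206  67  66  90 123 154 165 156 129  97  96 106  93  73  85 124 140 158 162 165 167 168 165
207  68  69  76 114 154 166 164 144  99  81  80  76  67 101 144 164 167 165 170 166 163 161
208  60  72  79 118 156 166 163 144 101  61  62  59  68 108 154 167 167 163 164 162 165 163
209  66  64  82 126 154 166 165 149 105  79  66  72  89 125 152 167 164 162 165 162 162 164
210  62  69  90 129 155 164 166 147 111  95  91  96 119 136 160 1
[... 1994 characters left out ...]
 111 116 108  96  87  79  88 106 134 156 158 161 162 165
233  80  81  83  92  95  91  90  97 107 114 115 104  96  90  93 110 132 152 159 160 159 161
234  77  71  74  73  77  76  77  88  93  97 103 101 101 100  99 112 133 150 162 159 158 161
235  83  74  76  73  71  76  70  77  78  81  85  88  93  94  98 116 135 149 162 161 163 162
236  90  85  86  77  73  72  71  72  71  73  77  75  77  79  90  94 122 139 148 154 156 161
237 114 109 107  92  87  79  76  74  74  75  72  70  76  77  73  83 104 111 126 137 148 157
238 123 119 118 114 111 107  92  88  81  74  71  70  71  70  71  73  78  80  95 109 128 148
239 110 117 119 123 123 120 115 114 106  95  87  82  75  70  69  68  74  73  76  93 124 148
```

Shank at column 412.8, collar centre at about (412.3,232): lined up sideways. Go straight down in small steps, watching the force.

```bash
python3 -m handwheel '[[[0,0,0,0,0.02,0.03,1],[0,0,0,0.1,0,0.021,1],[0,0,0,0.07,0,0.015,1],[0,0,0,0.07,0,0.015,1],[0,0,0,0,0,0,1]]]'
python3 -m handwheel '[[[0,0,0,0.05,0,0.01,1],[0,0,0,0,0,0,1]]]'
python3 -c "
from kin import *
tipinfo(-32,12,(.556,.2365,.036),.092)"
```

```text
time_s: 30.9
tool_pos: [0.5863, 0.2174, 0.1305]
tcp_rot: [[-0.176, 0.531, 0.829], [0.11, 0.848, -0.519], [-0.978, -0.0, -0.207]]
contact_force: [-0.2, -0.3, 0.9]
width: 0.0102
time_s: 31.1
tool_pos: [0.5864, 0.2176, 0.1288]
tcp_rot: [[-0.175, 0.531, 0.829], [0.11, 0.848, -0.519], [-0.978, 0.0, -0.207]]
contact_force: [-0.7, -0.3, -1.1]
width: 0.01
t 31.1 tip [0.5545 0.2376 0.0427] F [-0.7 -0.3 -1.1] w 0.01 j [ 0.73   0.646 -0.886 -0.882 -1.222  0.621]
turn [-0.001  0.001 -0.   ] units [ 0.155 -0.004  0.08 ]
```

```bash
python3 -m handwheel '[[[0,0,0,0.05,0,0.01,1],[0,0,0,0.05,0,0.01,1],[0,0,0,0,0,0,1]]]'
python3 -m handwheel '[[[0,0,0,0.05,0,0.01,1],[0,0,0,0,0,0,1]]]'
python3 -m handwheel '[[[0,0,0,0.05,0,0.01,1],[0,0,0,0,0,0,1]]]'
python3 -c "
from kin import *
tipinfo(-32,12,(.556,.2365,.036),.092)"
```

```text
time_s: 31.4
tool_pos: [0.5863, 0.2176, 0.1247]
tcp_rot: [[-0.175, 0.531, 0.829], [0.11, 0.848, -0.519], [-0.978, 0.0, -0.207]]
contact_force: [-0.2, -0.2, -0.0]
width: 0.0098
time_s: 31.6
tool_pos: [0.5863, 0.2177, 0.1227]
tcp_rot: [[-0.175, 0.531, 0.829], [0.11, 0.848, -0.519], [-0.978, 0.0, -0.207]]
contact_force: [0.1, -0.2, 0.4]
width: 0.0095
time_s: 31.8
tool_pos: [0.5864, 0.2178, 0.121]
tcp_rot: [[-0.174, 0.531, 0.829], [0.11, 0.847, -0.519], [-0.978, 0.001, -0.206]]
contact_force: [-1.0, 0.3, 2.2]
width: 0.0101
t 31.8 tip [0.5546 0.2378 0.0349] F [-1.   0.3  2.2] w 0.0101 j [ 0.73   0.667 -0.886 -0.903 -1.222  0.621]
turn [-0.001  0.001 -0.001] units [-0.037 -0.009  0.039]
```

The tip touches the button face (2.2 N at tip z ≈ .035). Press in.

```bash
python3 -m handwheel '[[[0,0,0,0.04,0,0.008,1],[0,0,0,0,0,0,1]]]'
python3 -m handwheel '[[[0,0,0,0.04,0,0.008,1],[0,0,0,0,0,0,1]]]'
python3 -m handwheel '[[[0,0,0,0.03,0,0.006,1],[0,0,0,0,0,0,1]]]'
```

```text
time_s: 32.0
tool_pos: [0.5865, 0.2177, 0.1195]
tcp_rot: [[-0.174, 0.531, 0.829], [0.111, 0.847, -0.519], [-0.979, 0.001, -0.206]]
contact_force: [-0.1, 1.2, 1.9]
width: 0.0097
time_s: 32.2
tool_pos: [0.5865, 0.2177, 0.118]
tcp_rot: [[-0.174, 0.531, 0.829], [0.111, 0.847, -0.52], [-0.979, 0.001, -0.206]]
contact_force: [-0.0, -0.7, 3.2]
width: 0.01
time_s: 32.4
tool_pos: [0.5865, 0.2178, 0.1168]
tcp_rot: [[-0.174, 0.531, 0.829], [0.111, 0.847, -0.52], [-0.979, 0.001, -0.206]]
contact_force: [0.8, 0.0, 4.5]
width: 0.0097
```

```bash
python3 -m handwheel '[[[0,0,0,0.03,0,0.006,1],[0,0,0,0,0,0,1]]]'
python3 -m handwheel '[[[0,0,0,0.03,0,0.006,1],[0,0,0,0,0,0,1]]]'
```

```text
time_s: 32.6
tool_pos: [0.5867, 0.2176, 0.1165]
tcp_rot: [[-0.172, 0.532, 0.829], [0.111, 0.847, -0.521], [-0.979, 0.003, -0.205]]
contact_force: [0.8, -0.7, 7.3]
width: 0.0098
time_s: 32.8
tool_pos: [0.5869, 0.2175, 0.1162]
tcp_rot: [[-0.17, 0.534, 0.829], [0.112, 0.846, -0.522], [-0.979, 0.004, -0.203]]
contact_force: [1.1, -1.6, 10.7]
width: 0.01
```

The button bottomed: force rose from 4.5 to 10.7 N with hardly any travel. Hold, then withdraw straight up.

```bash
python3 -m handwheel '[[[0,0,0,0,0,0,1],[0,0,0,0,0,0,1],[0,0,0,0,0,0,1],[0,0,0,0,0,0,1],[0,0,0,0,0,0,1]]]'
python3 -m handwheel '[[[0,0,0,0,0,0,1],[0,0,0,-0.3,0,-0.06,1],[0,0,0,-0.5,0,-0.1,1],[0,0,0,-0.8,0,-0.17,1],[0,0,0,-1,0,-0.2,1]]]'
python3 -m handwheel '[[[0,0,0,-0.6,0,-0.12,1],[0,0,0,0,0,0,1]]]'
python3 - <<'E'
from kin import *
from h import env
np.set_printoptions(precision=3,suppress=True)
s=env.get_state();R=s['tcp_rot'];p=s['tool_pos'];v=turn(R,7.6,90);print(s['time_s'],p,s['contact_force'],s['width'],v,np.abs(v).max()/.12)
j=s['joint_pos'][:5]
for a in(.2,.4,.6,.8,1):
    z=(R@Ro.from_rotvec(v*a).as_matrix())[:,2]; j,c=ik(p,z,j);print(a,z,j,round(c,5))
E
```

```text
time_s: 33.3
tool_pos: [0.5869, 0.2176, 0.1163]
tcp_rot: [[-0.17, 0.533, 0.829], [0.112, 0.846, -0.522], [-0.979, 0.004, -0.203]]
contact_force: [0.6, -1.9, 9.8]
width: 0.0101
time_s: 33.8
tool_pos: [0.5859, 0.2168, 0.2181]
tcp_rot: [[-0.181, 0.529, 0.829], [0.106, 0.849, -0.518], [-0.978, -0.005, -0.21]]
contact_force: [0.5, 0.3, -0.7]
width: 0.0099
time_s: 34.0
tool_pos: [0.5881, 0.2183, 0.2483]
tcp_rot: [[-0.171, 0.53, 0.831], [0.115, 0.848, -0.517], [-0.979, 0.007, -0.206]]
contact_force: [0.3, -0.5, -0.3]
width: 0.0103
34.0 [0.588 0.218 0.248] [ 0.274 -0.519 -0.304] 0.010328560020995609 [-0.464  1.308 -0.584] 10.899111838912614
0.2 [ 0.795 -0.403 -0.455] [ 0.658  0.19  -0.704 -0.023 -0.935] 0.0
0.4 [ 0.68  -0.283 -0.676] [ 0.552  0.121 -0.543  0.34  -0.641] 0.0
0.6 [ 0.498 -0.17  -0.851] [ 0.435  0.155 -0.325  0.67  -0.372] 0.0
0.8 [ 0.264 -0.072 -0.962] [ 0.331  0.283 -0.05   1.008 -0.155] 0.0
1 [ 0.  0. -1.] [0.255 0.489 0.296 1.378 0.   ] 0.0
```

```bash
python3 -m handwheel '[[[-0.039,0.109,-0.049,0,0,0,1],[-0.039,0.109,-0.049,0,0,0,1],[-0.039,0.109,-0.049,0,0,0,1],[-0.039,0.109,-0.049,0,0,0,1],[-0.039,0.109,-0.049,0,0,0,1]]]' >/dev/null
python3 -m handwheel '[[[-0.039,0.109,-0.049,0,0,0,1],[-0.039,0.109,-0.049,0,0,0,1],[-0.039,0.109,-0.049,0,0,0,1],[-0.039,0.109,-0.049,0,0,0,1],[-0.039,0.109,-0.049,0,0,0,1]]]' >/dev/null
python3 -m handwheel '[[[-0.039,0.109,-0.049,0,0,0,1],[-0.039,0.109,-0.049,0,0,0,1],[0,0,0,0,0,0,1],[0,0,0,0,0,0,1]]]'
python3 -c "
from kin import *;from h import *
togo([.533,.003,.11],6);print(turn(env.get_state()['tcp_rot'],7.6,90).round(3))"
```

```text
time_s: 35.4
tool_pos: [0.5883, 0.2176, 0.2416]
tcp_rot: [[-0.992, -0.128, 0.011], [-0.128, 0.992, -0.01], [-0.01, -0.011, -1.0]]
contact_force: [-1.0, 0.4, 0.4]
width: 0.01
t 35.4 pos [0.5883 0.2176 0.2416] w 0.01 F [-1.   0.4  0.4] j [ 0.259  0.482  0.267  1.348 -0.012  0.13 ]
z [ 0.011 -0.01  -1.   ] x [-0.992 -0.128 -0.01 ] units [ 2.092 -5.105  3.328] per row [ 0.349 -0.851  0.555]
[-0.011  0.01  -0.004]
```

```bash
python3 -m handwheel '[[[-0.011,0.01,-0.004,0.35,-0.85,0.2,1],[0,0,0,0.35,-0.85,0.5,1],[0,0,0,0.35,-0.85,0.6,1],[0,0,0,0.35,-0.85,0.6,1],[0,0,0,0.35,-0.85,0.6,1]]]' >/dev/null
python3 -m handwheel '[[[0,0,0,0.35,-0.85,0.6,1],[0,0,0,0,0,0,1],[0,0,0,0,0,0,1]]]' >/dev/null
python3 -c "
from kin import *;from h import *
np.set_printoptions(precision=4,suppress=True)
togo([.533,.003,.028],1);print(turn(env.get_state()['tcp_rot'],7.6,90).round(3))
S=capture('scene')
B=blobs(S,(98,120,40),(125,255,255),[270,130,350,230],4)
for b in B: print(b[:3])
s=env.get_state();G=s['tool_pos']+[0,0,.019];x=s['tcp_rot'][:,0]
print(proj(S,[G-.058*x,G-.02*x,G]))"
```

```text
t 36.2 pos [0.5304 0.0048 0.1205] w 0.0097 F [1.2 0.1 0.3] j [-0.111  0.346 -0.26   0.963  0.001 -0.245]
z [ 0.002  0.001 -1.   ] x [-0.991 -0.133 -0.002] units [-0.054 -0.055  2.312] per row [-0.054 -0.055  2.312]
[0.001 0.002 0.001]
(np.int32(70), array([307, 165,   8,  18]), array([310.6571, 174.1429]))
(np.int32(13), array([305, 184,   4,   4]), array([306.6154, 185.6154]))
[[306.5383 185.9253]
 [310.1243 176.4983]
 [311.9157 171.7886]]
```

```bash
python3 -m handwheel '[[[0,0,0,-0.06,-0.05,0.5,1],[0,0,0,0,0,0.6,1],[0,0,0,0,0,0.5,1],[0,0,0,0,0,0.3,1],[0,0,0,0,0,0.2,1]]]'
python3 -m handwheel '[[[0,0,0,0,0,0.06,1],[0,0,0,0,0,0.06,1],[0,0,0,0,0,0,1]]]'
python3 -m handwheel '[[[0,0,0,0,0,0.04,1],[0,0,0,0,0,0,1]]]'
```

```text
time_s: 36.75
tool_pos: [0.5356, 0.0038, 0.0367]
tcp_rot: [[-0.991, -0.136, 0.003], [-0.136, 0.991, 0.0], [-0.003, -0.0, -1.0]]
contact_force: [-0.4, 1.0, -0.4]
width: 0.01
time_s: 37.05
tool_pos: [0.5357, 0.0027, 0.0324]
tcp_rot: [[-0.991, -0.134, 0.003], [-0.134, 0.991, 0.0], [-0.003, -0.0, -1.0]]
contact_force: [-0.4, -1.4, 0.4]
width: 0.0106
time_s: 37.25
tool_pos: [0.5355, 0.0025, 0.0306]
tcp_rot: [[-0.991, -0.134, 0.003], [-0.134, 0.991, 0.0], [-0.003, -0.0, -1.0]]
contact_force: [-0.1, 0.6, -0.5]
width: 0.0099
```

```bash
python3 -m handwheel '[[[0,0,0,0.04,0,0.05,1],[0,0,0,0,0,0.03,1],[0,0,0,0,0,0,1]]]'
python3 -m handwheel '[[[0,0,0,0,0,0.04,1],[0,0,0,0,0,0,1]]]'
```

```text
time_s: 37.55
tool_pos: [0.5335, 0.0027, 0.0272]
tcp_rot: [[-0.991, -0.134, 0.002], [-0.134, 0.991, 0.001], [-0.002, 0.001, -1.0]]
contact_force: [-0.7, 1.2, 1.9]
width: 0.0103
time_s: 37.75
tool_pos: [0.5335, 0.0029, 0.0268]
tcp_rot: [[-0.991, -0.134, 0.002], [-0.134, 0.991, 0.001], [-0.003, 0.001, -1.0]]
contact_force: [-4.5, 1.9, 13.2]
width: 0.0104
```

Seated as before (13 N at the same height). Ease off, open and rise.

```bash
python3 -m handwheel '[[[0,0,0,0,0,-0.05,1],[0,0,0,0,0,0,1],[0,0,0,0,0,0,0.6],[0,0,0,0,0,0,0.6],[0,0,0,0,0,0,0.6]]]'
python3 -m handwheel '[[[0,0,0,0,0,0,0.6],[0,0,0,0,0,-0.3,0.6],[0,0,0,0,0,-0.6,0.6],[0,0,0,0,0,-1,0.6],[0,0,0,0,0,-1,0.6]]]'
python3 -m handwheel '[[[0,0,0,0,0,-1,0.6],[0,0,0,0,0,-0.5,0.6],[0,0,0,0,0,0,0.6],[0,0,0,0,0,0,0.6]]]'
python3 - <<'E'
from h import *
np.set_printoptions(precision=4,suppress=True)
togo([.5,.0,.2])
S=capture('scene')
for b in blobs(S,(98,120,40),(125,255,255),[270,170,350,260],4): print('probe',b[:3])
U=np.array([-.991,-.134,0]);O=np.array([.538,.0035,.0445]);print(proj(S,[O+k*U for k in(-.055,0,.05)]))
for b in blobs(S,(3,150,60),(16,255,255),[270,240,360,300]): print('cap',b[:3])
a=cv2.resize(S['pixels'][150:300,160:480],None,fx=2.5,fy=2.5,interpolation=cv2.INTER_CUBIC);cv2.imwrite('pics/end.png',a)
E
```

```text
time_s: 38.25
tool_pos: [0.5334, 0.0023, 0.0271]
tcp_rot: [[-0.991, -0.134, 0.002], [-0.134, 0.991, 0.0], [-0.002, 0.0, -1.0]]
contact_force: [0.3, -0.6, -0.6]
width: 0.034
time_s: 38.75
tool_pos: [0.5326, 0.0024, 0.145]
tcp_rot: [[-0.991, -0.134, 0.001], [-0.134, 0.991, 0.001], [-0.001, 0.0, -1.0]]
contact_force: [0.7, 0.2, 0.1]
width: 0.0343
time_s: 39.15
tool_pos: [0.5334, 0.0023, 0.2039]
tcp_rot: [[-0.991, -0.134, 0.003], [-0.134, 0.991, 0.0], [-0.003, -0.0, -1.0]]
contact_force: [-0.5, -0.2, -0.6]
width: 0.0345
t 39.15 pos [0.5334 0.0023 0.2039] w 0.0345 F [-0.5 -0.2 -0.6] j [-0.115  0.299 -0.102  1.167  0.001 -0.249]
z [ 0.003  0.    -1.   ] x [-0.991 -0.134 -0.003] units [0.836 0.055 0.095] per row [0.836 0.055 0.095]
probe (np.int32(86), array([307, 199,  10,  20]), array([311.4884, 208.1977]))
probe (np.int32(9), array([306, 221,   3,   3]), array([307., 222.]))
[[306.2648 223.5212]
 [311.1293 208.9817]
 [315.1803 196.8733]]
cap (np.int32(212), array([307, 261,  16,  19]), array([314.7264, 270.8443]))
```

View pics/end.png

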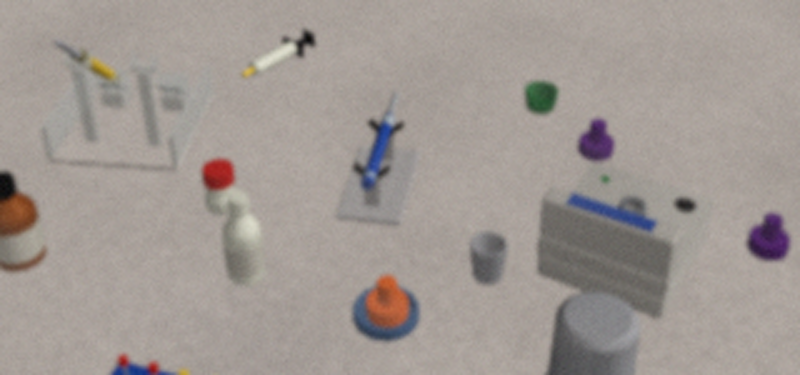

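The probe lies in both notches at (380,150), and the cap stands upright in the dish at (387,302). The bystanders stand where they were and the arm is clear. Handing in.

```bash
python3 -c "
from plant import workorder
print(workorder.close_job())"
```

```text
the job is handed in; nothing more can be done
None
```

I carried out the whole task and handed the job in at about 39 s of the 64 s. No verdict was reported.

- **Cap:** it was lifted off the collar and set in the blue dish. The last picture shows it upright there, and its pixels match the dish centre.
- **Probe, first laying:** it was taken from the rack, turned end for end, laid in both notches and let go, then taken again.
- **Button:** I pushed it with the tip, the probe tilted about 12°. The force rose steadily to about 4.5 N, then to 10.7 N with hardly any more travel. I held it there for over 0.5 s, then withdrew straight up. I did not read the button itself: that it went fully in, and sprang back, is judged from the forces.
- **Probe, final laying:** it lies in both notches, with pixels within about 1 px of the first laying. The gripper is open, about 0.16 m above the rest, and the force reading is at noise level. No bystander in the final picture has visibly moved.

**What went wrong or disagreed:**
- I first pitched the wrong way above the meter, which drove joints 3 and 4 to their limits; joint 3 read 1.221 against 1.22. I undid this without any sign of contact.
- A level tool facing straight ahead over the meter was out of reach, so I pressed from a sideways heading.
- The tip position by the arm model and by the cameras differed by 3–4 mm. I settled it from the image and by feeling for contact.
- I viewed 13 pictures, three over the budget of 10.

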